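Dress the sprung slideway with the hand stone

TASK

Slide the red grease tin along the bench, without lifting or tipping it, out of the stone's run-out until it stands wholly on the round green disc. Then take the blue-handled hand stone and dress the steel slideway: lay the stone flat and lengthwise on the yellow-stop end, press with about 10 N (one kilogram's weight, never hard enough to bottom the springs), and draw it slowly in one unbroken stroke at that steady pressure to the open end, lifting it only there. Stand the stone back on its sole in the middle of the cork pad, let go, and leave everything else where it is.

Things in the scene. Friction and masses are not known exactly. Their poses are not given: they have to be found in the camera images.
- fixture: green dressing fixture fixed to the bench, base plate 110 x 270 x 18 mm, origin at the centre of its underside, z up, +y along the stroke from the yellow stop to the open end. On springs it carries a bright steel slideway 42 mm wide (x) and 240 mm long (y from -120 to +120 mm) with a yellow stop block at its -y end, 12 mm thick, rising 12 mm over the face
- stroke_start (a point): where the middle of the stone's sole starts: 78 mm to the -y side of the fixture's middle (the stone then clears the stop by 7 mm), at the nominal face height of 85 mm. The true face is not measured: a jack setting puts it up to 14 mm higher or lower, and a slope of up to 0.06 rad along y adds up to 5 mm at the ends, so feel for it. Axes as the fixture's
- stroke_end (a point): where the middle of the sole ends: 80 mm to the +y side of the fixture's middle, nominal face height as above. Pressed anywhere, the whole slideway sinks straight down: about 3 N to start it, then 2 N per mm, bottoming after 10 mm at about 23 N
- stone: loose hand stone, about 0.3 kg: grey stone sole 70 (along x) x 32 (along y) mm, origin at the centre of the sole's underside, z up; sole and holder are 18 mm high, then a blue handle 58 (x) x 24 (y) mm rises from 18 to 62 mm. Grip the handle across y. Either way round is the same.
- pad: fixed cork pad 110 x 110 x 6 mm on which the stone stands at the start; origin at the centre of its underside, z up
- tin: loose red enamel grease tin shaped like a squat oil can, about 0.4 kg: round body 92 mm in diameter and 45 mm high, cone above it to 62 mm, steel nozzle 14 mm in diameter to 78 mm; origin at the centre of its underside, z up. Too wide to grip round; push it low down
- disc: flat round mark painted on the bench, 140 mm in diameter, green with a white rim, under 1 mm high and no obstacle; origin at its centre
- stub: rusty steel spline shaft stub, 37 mm thick and 92 mm long, lying in a grey cradle; leave alone
- shim_a: brass shim ring, 60 mm outer diameter, 5 mm thick, on the bench; leave alone
- shim_b: brass shim ring, 52 mm outer diameter, 5 mm thick, on the bench; leave alone
- gear: dark steel gear, 90 mm in diameter, 26 mm high, on the bench; leave alone
- spanner: spanner lying on the bench at the left side; leave alone
Mind the look-alikes: they are no part of the job. What is shaped like the stone but purple or turquoise is not meant.

How it is judged:
By the outcome, as a careful person would: the job done as asked, in the order asked, and still so for the second after the job is handed in, with the robot touching nothing.
It also fails if it takes over 72 s, if anything falls off the work surface, if the arm or the gripper's body presses on something with over 40 N, if the wrist force passes 120 N, or if a joint passes its speed limit or range.

ROBOT

A 6-joint arm with a two-finger parallel gripper is mounted at the origin on the work surface. World frame = base frame: x ahead of the robot, y to its left, z up, the work surface at z = 0. Lengths are in m, angles in degrees, forces in N, time in s.
With the tool pointing down it reaches from about 0.375 to 0.9 m from the base axis. Payload 3.1 kg.
Tool frame: the origin (TCP) lies on the centre line of the jaws, within the pads' length; the fingertips stand 8 mm ahead of it and the grasp point (between the pads) lies 11 mm behind it; z points along the fingers, y is the direction in which the jaws open and shut (so a half turn about z gives the same grasp; the last joint's range is limited). The gripper opens to 87 mm and grips with 3 to 60 N. Pads are 19 mm wide; open, the fingers measure 117 mm over their backs; the gripper's body (75 mm by 190 mm) begins 51 mm behind the grasp point.
Start: joints at [-78.18, 30.224, 82.088, -0, 67.689, -10.227], TCP at [0.235, -0.579, 0.231] pointing down, gripper open.
Joint ranges: [-176.69, 176.69], [-43.24, 126.21], [12.49, 139.97], [-82, 262], [0, 151.66], [-163.58, 163.58]. Speed limits (degrees/s): [159.86, 159.86, 180, 180, 180, 180].

INTERFACE

Orientations are given as a 3x3 rotation matrix whose columns are the frame's x, y, z axes.
In Python, from rig import * gives the robot as it stands. The module is installed in compiled form; this text tells all that it offers.
- The arm moves only by the tool arm_command, never from a script. Its argument "commands" is a list of rows, each an object with "translation": the shift along the tool's x, y, z scaled (see below), a list of three; "dr": the turn, a rotation vector about the tool's x, y, z scaled (see below), a list of three; "jaw": the closure, from 0 (fully open) to 1 (shut). In form: [{"translation": [x, y, z], "dr": [ax, ay, az], "jaw": jaw}, ...]. A call has 1 to 12 rows; each row shifts and turns the commanded pose from where the row before left it, along the tool's axes as they then stand; what a row does not reach is not made up. The controller multiplies each number of a shift by 25 mm and each number of a turn by 6 degrees. A row lasts 1/12 s, in which the tool goes at most 41.7 mm and 7.16 degrees, less where a joint would pass 70% of its speed; a pose out of reach is approached as far as the arm can. A call with a number of a shift or a turn outside -1 to 1 is refused whole. A call with a gripper value outside its range is refused whole. The fingers move at their own pace and stop on an object; the grip force is fixed at half the most. Time passes only in rows, so rows that do not move let the fingers close. It gives the time, the measured TCP pose, the force and the opening at its end, in the units of the state.
- read_state(): the state, without advancing time (a new reading comes with each control period).
- capture(name): name is "scene" or "top" or "wrist"; returns (picture, depth): 384x512x3 uint8, red, green, blue; 384x512 float32, m along the optical axis (not along the pixel's ray), 0 where there is no reading.
- camera_model(name): a dict with "intrinsics" (3x3 intrinsics, pixels), "k1" (the pictures are not rectified: a ray, as slopes to the right and down, at radius r is drawn at 1 + k1 r^2 times it, then the intrinsics apply), "pose" (4x4, takes a point from camera to world coordinates); the wrist camera has in their place "mount" (4x4, takes a point from camera to tool coordinates, whose origin is the TCP and whose axes are the flange's). Camera axes: x right, y down, z forward; pixel columns grow to the right and rows downward; lengths in m; the calibration is good to about 2 mm. A picture is of the moment at which its call begins: read the wrist's pose just before it. camera_model takes no time and is no camera call.
- hand_in(): hands the job in, once; it reports no verdict.
The state is a dict: "time_s": time; "joint_positions": joint angles; "qvel": joint speeds; "tau": joint torques, N m; "position": TCP position; "tcp_rot": TCP orientation; "force": force on the tool from outside, world axes, zero at the start; "moment": the same for the moment, N m; "opening": opening from 0.0 (shut) to 1.0 (fully open).
Only numpy, scipy, OpenCV 4.12 (cv2) and the standard library are available. Lean on these libraries where they do the work, as an engineer would, in place of code of your own. Each camera call takes 0.05 s, during which the arm holds its last target.

## Working session

There is one attempt and no reset: what is moved stays moved. The work goes in short steps, Python scripts to look and compute and a tool call to move; the robot and the scene stay as the last step left them, time stands still between calls to the robot, and variables do not carry over. Pictures are saved under pics/ and viewed, and the job is handed in when it is done.

Besides the shell and the picture viewer there is one more tool, called after ">>>" as name(argument=value, ...), one argument or row to a line, values as JSON. arm_command: Moves the arm, as the interface text tells. Its arguments: {"type":"object","properties":{"commands":{"type":"array"}},"required":["commands"]}

```bash
mkdir -p pics; python3 - <<'E'
from rig import *
import cv2,numpy as np,pickle
s=read_state()
print(s)
d={}
for n in ["scene","top","wrist"]:
    im,dp=capture(n); m=camera_model(n); d[n]=(im,dp,m)
    cv2.imwrite(f"pics/{n}0.png",im[:,:,::-1]); print(n,m)
pickle.dump((s,d),open("cap0.pkl","wb"))
E
```

```text
{'time_s': 0.0, 'joint_positions': array([-7.81782696e+01,  3.02789031e+01,  8.21568521e+01, -4.42850808e-04,
        6.76897116e+01, -1.02263213e+01]), 'qvel': array([-0.02932623,  0.07760406,  0.03510779, -0.04046837, -0.07660541,
        0.03385576]), 'tau': array([-4.20267752e-04, -4.40047002e+01, -1.76592278e+01,  6.33082073e-02,
        5.82564413e-02, -1.65262727e-04]), 'position': array([ 0.23449958, -0.57855951,  0.22956972]), 'tcp_rot': array([[ 9.26868343e-01,  3.75386290e-01, -4.55618952e-04],
       [ 3.75386372e-01, -9.26865947e-01,  2.14189662e-03],
       [ 3.81740933e-04, -2.15628932e-03, -9.99997602e-01]]), 'force': array([ 0.27512387, -0.08997876, -0.12958743]), 'moment': array([ 0.03315978,  0.00392387, -0.03687341]), 'opening': 1.0023344592173067}
scene {'intrinsics': array([[391.82338855,   0.        , 251.11803308],
       [  0.        , 391.82338855, 189.22001527],
       [  0.        ,   0.        ,   1.        ]]), 'k1': -0.1314937816394, 'pose': array([[ 0.73609599,  0.49071344, -0.46622207,  1.0222978 ],
       [ 0.67666275, -0.51614038,  0.52509678, -0.58
[... 444 characters left out ...]
01887, -0.02400338],
       [-0.02307152, -0.19380626, -0.98076849,  1.39072351],
       [ 0.        ,  0.        ,  0.        ,  1.        ]])}
wrist {'intrinsics': array([[318.05429813,   0.        , 256.91231716],
       [  0.        , 318.05429813, 187.94774106],
       [  0.        ,   0.        ,   1.        ]]), 'k1': -0.045715895071781656, 'mount': array([[ 8.22645251e-04, -9.58951402e-01, -2.83569271e-01,
         7.71005278e-02],
       [ 9.99999345e-01,  5.63258364e-04,  9.96255037e-04,
         7.06989118e-04],
       [-7.95637401e-04, -2.83569905e-01,  9.58951238e-01,
        -1.54970724e-01],
       [ 0.00000000e+00,  0.00000000e+00,  0.00000000e+00,
         1.00000000e+00]])}
```

View pics/top0.png

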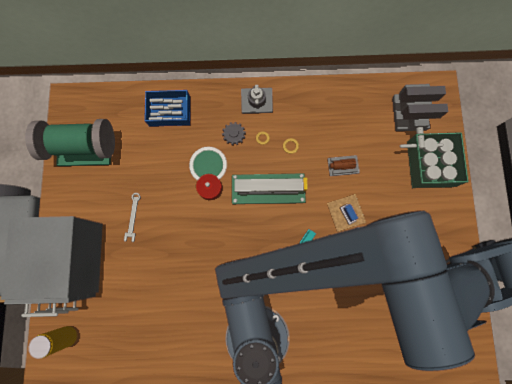

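View pics/scene0.png

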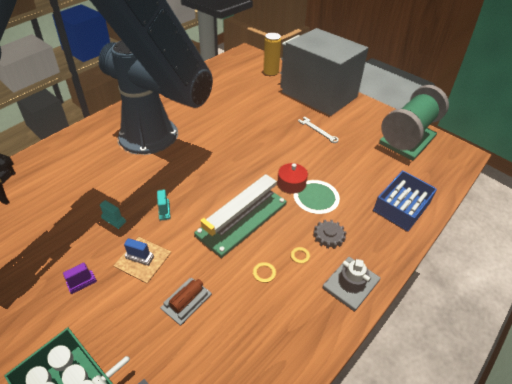

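View pics/wrist0.png

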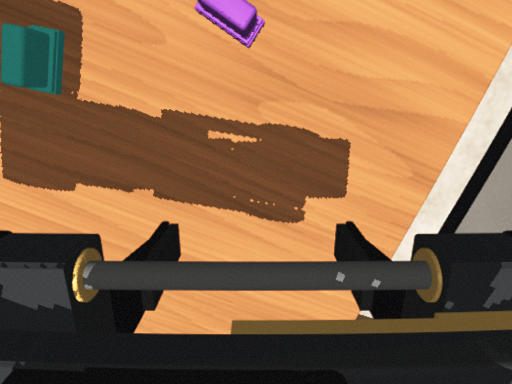

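The top view shows the fixture at about (269,188) with its yellow stop at (306,184). The tin is at (209,187), the disc at (208,164), and the blue stone on its pad at (349,213). Purple and turquoise look-alikes stand elsewhere. Next I'll measure.

```bash
cat > h.py <<'E'
import numpy as np,cv2,pickle
def ray(m,uv,pose):
    K=m["intrinsics"];uv=np.atleast_2d(np.float64(uv))
    d=(uv-[K[0,2],K[1,2]])/K[0,0]; n=d.copy()
    for _ in range(20): n=d/(1+m["k1"]*(n**2).sum(1,keepdims=True))
    r=np.c_[n,np.ones(len(n))]@pose[:3,:3].T
    return pose[:3,3],r
def onz(m,uv,z,pose=None):
    o,r=ray(m,uv,m["pose"] if pose is None else pose)
    return o+r*((z-o[2])/r[:,2:])
def tri(a,b):
    (o1,r1),(o2,r2)=a,b; r1=r1[0];r2=r2[0]
    A=np.c_[r1,-r2]; t=np.linalg.lstsq(A,o2-o1,rcond=None)[0]
    p=o1+r1*t[0];q=o2+r2*t[1]; return (p+q)/2,np.linalg.norm(p-q)
def wpose(s,m):
    T=np.eye(4);T[:3,:3]=s["tcp_rot"];T[:3,3]=s["position"];return T@m["mount"]
def pts(m,dp,mask,pose=None):
    pose=m["pose"] if pose is None else pose
    v,u=np.nonzero(mask&(dp>0)); o,r=ray(m,np.c_[u,v],pose)
    return o+r*dp[v,u][:,None]
def hsv(im): return cv2.cvtColor(im,cv2.COLOR_RGB2HSV)
def comps(mask,amin=40):
    n,l,st,c=cv2.connectedComponentsWithStats(mask.astype(np.uint8))
    return [(l==i,st[i],c[i]) for i in range(1,n) if st[i,4]>=amin]
E
python3 - <<'E'
from h import *
s,d=pickle.load(open("cap0.pkl","rb"))
for n in ["top","scene"]:
    im,dp,m=d[n];H=hsv(im);h,S,V=[H[...,i].astype(int) for i in range(3)]
    for nm,mk in dict(red=((h<5)|(h>174))&(S>170)&(V>80),green=(h>60)&(h<90)&(S>90)&(V>40),blue=(h>105)&(h<125)&(S>150)&(V>70),yellow=(h>22)&(h<32)&(S>180)&(V>180)).items():
        for c,st,ce in comps(mk,15):
            p=pts(m,dp,c)
            if len(p)==0: continue
            r=cv2.minAreaRect(p[:,:2].astype(np.float32)*1000)
            print(n,nm,st,ce.round(1),"med",np.median(p,0).round(3),"z",np.percentile(p[:,2],[3,97]).round(3),"rect",np.round(r[0]),np.round(r[1]),round(r[2]))
for n,b in dict(top=(170,130,400,270),scene=(90,150,360,330)).items():
    im=d[n][0][b[1]:b[3],b[0]:b[2]]; k=3
    cv2.imwrite(f"pics/{n}0c.png",cv2.resize(im,None,fx=k,fy=k,interpolation=cv2.INTER_CUBIC)[:,:,::-1])
E
```

```text
top red [196 174  26  25 451] [208.6 186.3] med [0.524 0.158 0.053] z [0.041 0.064] rect [528. 160.] [86. 84.] 43
top green [  43  124   67   42 1810] [ 70.5 145.1] med [0.666 0.638 0.145] z [0.015 0.162] rect [686. 637.] [116. 197.] 1
top green [462 147   3  14  15] [463.3 153.6] med [ 0.606 -0.737  0.09 ] z [0.086 0.094] rect [ 609. -737.] [ 7. 48.] 90
top green [194 151  28  25 551] [207.6 163. ] med [0.625 0.171 0.002] z [-0.004  0.007] rect [627. 171.] [ 94. 104.] 2
top green [419 152   3  16  20] [419.6 159.4] med [ 0.596 -0.584  0.09 ] z [0.006 0.095] rect [ 603. -592.] [31. 74.] 52
top green [465 164   2  14  15] [465.5 170.5] med [ 0.55  -0.736  0.09 ] z [0.086 0.094] rect [ 548. -736.] [ 4. 45.] 86
top green [238 175  61   3 161] [269.5 176.1] med [ 0.564 -0.062  0.019] z [0.014 0.024] rect [565. -56.] [222.  10.] 88
top green [233 179  72  25 361] [261.3 197.9] med [ 0.483 -0.021  0.019] z [0.013 0.024] rect [485. -48.] [268.  85.] 77
top green [422 179  19   4  29] [430.9 181.5] med [ 0.511 -0.62   0.09 ] z [0.003 0.094] rect [ 518. -628.] [21. 92.] 8
top green [456 179  
[... 1577 characters left out ...]
ed [0.759 0.645 0.019] z [0.016 0.023] rect [753. 637.] [ 37. 186.] 3
scene green [157 190  13  29 283] [163.  204.5] med [ 0.351 -0.197  0.051] z [0.009 0.064] rect [ 312. -171.] [ 29. 127.] 53
scene green [100 201  25  28 363] [111.4 214.3] med [ 0.27  -0.319  0.038] z [0.007 0.064] rect [ 258. -315.] [69. 27.] 13
scene green [   5  329  107   55 1612] [ 56.1 360.1] med [ 0.516 -0.626  0.058] z [0.003 0.09 ] rect [ 593. -660.] [158. 163.] 89
scene blue [  61    5   48   56 1837] [84.8 31.4] med [-1.116  0.371 -0.042] z [-0.185  0.029] rect [-561.  195.] [ 231. 1724.] 72
scene blue [126 240  17   9  64] [133.6 243.8] med [ 0.417 -0.343  0.068] z [0.065 0.07 ] rect [ 421. -341.] [48. 15.] 24
```

View pics/top0c.png

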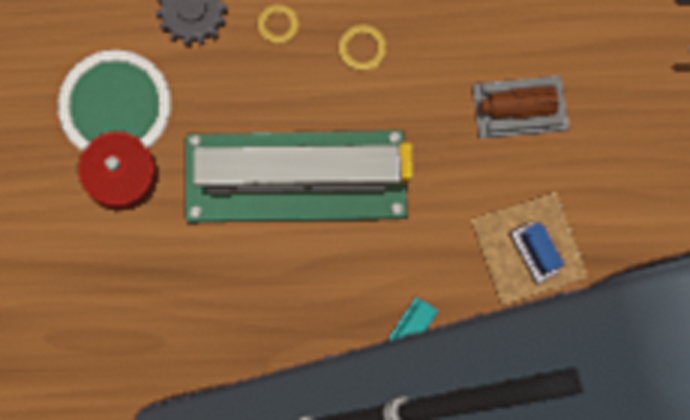

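View pics/scene0c.png

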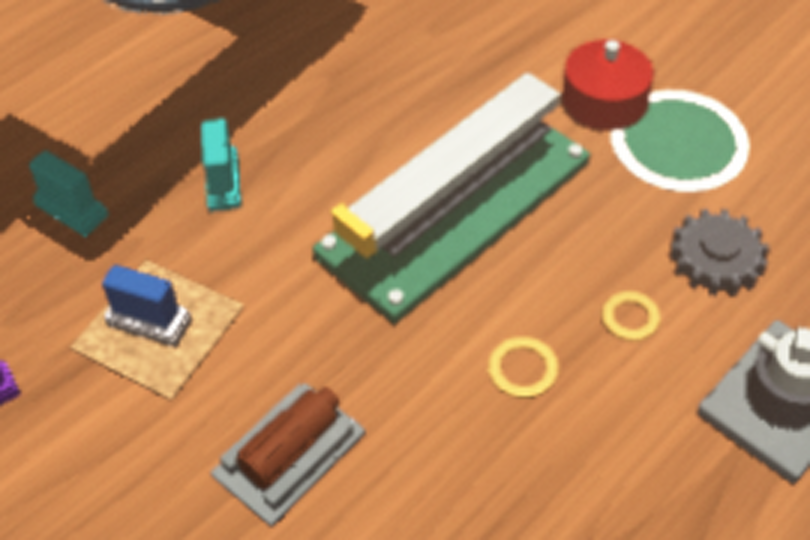

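```bash
python3 - <<'E'
from h import *
from scipy.optimize import least_squares
s,d=pickle.load(open("cap0.pkl","rb"))
def circ(p,r=None):
    f=lambda q:np.hypot(p[:,0]-q[0],p[:,1]-q[1])-(q[2] if r is None else r)
    x0=list(p.mean(0)[:2])+([.05] if r is None else [])
    o=least_squares(f,x0,loss="soft_l1",f_scale=.002); return o.x.round(4),np.abs(o.fun).mean().round(4)
for n in ["top","scene"]:
    im,dp,m=d[n];H=hsv(im);h,S,V=[H[...,i].astype(int) for i in range(3)]
    X=np.zeros(im.shape);v,u=np.indices(dp.shape);o,r=ray(m,np.c_[u.ravel(),v.ravel()],m["pose"])
    P=(o+r*dp.ravel()[:,None]).reshape(im.shape)
    near=lambda x,y,R:(np.hypot(P[...,0]-x,P[...,1]-y)<R)&(dp>0)
    # disc green boundary and white rim
    w=(S<60)&(V>150)&near(.635,.165,.1)&(P[...,2]<.02)
    print(n,"rim n",w.sum(),circ(onz(m,np.c_[u[w],v[w]],0.0)))
    red=((h<6)|(h>174))&(S>150)&(V>50)&near(.53,.16,.09)
    c=max(cv2.findContours(red.astype(np.uint8),0,1)[0],key=len)[:,0]
    q=pts(m,dp,red)
    b=q[(q[:,2]<.049)&(q[:,2]>.041)]
    print(" tin top contour z45",circ(onz(m,c,.045)), "depth band hull", cv2.minEnclosingCircle(b[:,:2].astype(np.float32)))
    noz=(S<70)&(V>110)&near(.53,.16,.03)&(P[...,2]>.05); print(" nozzle",noz.sum(),np.median(P[noz],0).round(4), onz(m,[[u[noz].mean(),v[noz].mean()]],.078).round(4))
    # fixture
    g=(h>60)&(h<90)&(S>90)&(V>40)&(np.abs(P[...,2]-.018)<.008)&near(.52,-.05,.17)
    rr=cv2.minAreaRect(onz(m,np.c_[u[g],v[g]],.018)[:,:2].astype(np.float32)*1000);print(" plate",rr,cv2.boxPoints(rr).round(0).tolist())
    wf=(S<50)&(V>120)&near(.52,-.05,.17)&(P[...,2]>.06)
    q=P[wf];A=np.c_[q[:,:2],np.ones(len(q))];
    cf=np.linalg.lstsq(A,q[:,2],rcond=None)[0]; print(" face",len(q),cf.round(4),"z at y-.126,-.05,.03:",[float((np.array([.52,y,1])@cf).round(4)) for y in(-.126,-.05,.03)],"resid",np.std(q[:,2]-A@cf).round(4))
    print("  face rect",cv2.minAreaRect(q[:,:2].astype(np.float32)*1000))
    ye=(h>20)&(h<34)&(S>150)&near(.52,-.18,.05); print(" yellow",ye.sum(),np.median(P[ye],0).round(4),np.percentile(P[ye][:,2],[5,95]).round(3))
    ck=(h>8)&(h<24)&(S>60)&(S<150)&(V>130)&near(.42,-.34,.1)
    cv2.imwrite(f"pics/ck_{n}.png",(ck*255).astype(np.uint8))
    big=max(comps(ck,50),key=lambda t:t[1][4])
    mm=big[0]; rr=cv2.minAreaRect(onz(m,np.c_[u[mm],v[mm]],.006)[:,:2].astype(np.float32)*1000);print(" pad",rr,"z",np.median(P[mm],0).round(4), 'col',[np.median(a[mm]) for a in (h,S,V)])
    bl=(h>100)&(h<128)&(S>110)&(V>40)&near(.42,-.34,.06)
    q=P[bl]; t=q[q[:,2]>.058]; print(" blue",bl.sum(),np.percentile(q[:,2],[2,50,98]).round(3),"top rect",cv2.minAreaRect(t[:,:2].astype(np.float32)*1000))
    gt=bl&(P[...,2]>.058); print("  toprect plane.068",cv2.minAreaRect(onz(m,np.c_[u[gt],v[gt]],.068)[:,:2].astype(np.float32)*1000))
E
```

```text
top rim n 311 (array([0.621 , 0.1701, 0.0641]), np.float64(0.0036))
 tin top contour z45 (array([0.5268, 0.16  , 0.0447]), np.float64(0.0015)) depth band hull ((0.5291035771369934, 0.16216014325618744), 0.0451788492500782)
 nozzle 13 [0.5287 0.1614 0.0781] [[0.5286 0.1614 0.078 ]]
 plate ((517.9028930664062, -55.73149108886719), (259.9093322753906, 103.58839416503906), 89.41752624511719) [[465.0, -185.0], [568.0, -186.0], [571.0, 74.0], [467.0, 75.0]]
 face 852 [0.0359 0.0166 0.0676] z at y-.126,-.05,.03: [0.0841, 0.0854, 0.0867] resid 0.0031
  face rect ((519.837890625, -54.50349426269531), (240.204833984375, 43.22980499267578), 89.58026885986328)
 yellow 37 [ 0.5189 -0.1817  0.0949] [0.091 0.098]
 pad ((423.2349853515625, -336.14892578125), (113.22394561767578, 112.10885620117188), 16.282630920410156) z [ 0.4252 -0.3252  0.0066] col [np.float64(16.0), np.float64(127.0), np.float64(165.0)]
 blue 102 [0.062 0.068 0.073] top rect ((416.65814208984375, -337.68389892578125), (52.090782165527344, 21.883604049682617), 25.391340255737305)
  toprect plane.068 ((416.4819030761719, -337.33767
[... 462 characters left out ...]
  0.0175  0.092 ] z at y-.126,-.05,.03: [0.0825, 0.0839, 0.0853] resid 0.0017
  face rect ((522.0513916015625, -53.23451232910156), (236.87460327148438, 44.952030181884766), 89.66827392578125)
 yellow 21 [ 0.5224 -0.1854  0.093 ] [0.091 0.096]
 pad ((416.4904479980469, -336.98028564453125), (142.7869415283203, 117.4226303100586), 16.690439224243164) z [ 0.4424 -0.3488  0.0056] col [np.float64(17.0), np.float64(120.0), np.float64(228.0)]
 blue 156 [0.063 0.067 0.07 ] top rect ((422.22039794921875, -340.005615234375), (56.32365798950195, 22.099485397338867), 24.943199157714844)
  toprect plane.068 ((422.7822265625, -340.9851379394531), (55.10116958618164, 23.242368698120117), 26.1007137298584)
```

>>> arm_command(
  commands=[
    {"translation":[1,-0.9,-0.13],"dr":[0,0,0],"jaw":0},
    {"translation":[1,-0.9,-0.13],"dr":[0,0,0],"jaw":0},
    {"translation":[1,-0.9,-0.13],"dr":[0,0,0],"jaw":0},
    {"translation":[1,-0.9,-0.13],"dr":[0,0,0],"jaw":0},
    {"translation":[1,-0.9,-0.13],"dr":[0,0,0],"jaw":0},
    {"translation":[1,-0.9,-0.13],"dr":[0,0,0],"jaw":0},
    {"translation":[1,-0.9,-0.13],"dr":[0,0,0],"jaw":0},
    {"translation":[1,-0.9,-0.13],"dr":[0,0,0],"jaw":0},
    {"translation":[1,-0.9,-0.13],"dr":[0,0,0],"jaw":0},
    {"translation":[1,-0.9,-0.13],"dr":[0,0,0],"jaw":0},
    {"translation":[1,-0.9,-0.13],"dr":[0,0,0],"jaw":0},
    {"translation":[0,0,0],"dr":[0,0,0],"jaw":0},
  ],
)

```text
time_s: 1.15
position: [0.3977, -0.2412, 0.2666]
tcp_rot: [[0.925, 0.38, 0.0], [0.38, -0.925, 0.003], [0.002, -0.003, -1.0]]
force: [0.3, 0.4, 0.2]
opening: 0.997
```

```bash
cat > snap.py <<'E'
import sys
from rig import *
from h import *
def snap(tag,cams=("wrist",)):
    out={}
    for n in cams:
        s=read_state(); im,dp=capture(n); m=camera_model(n)
        if n=="wrist": m["pose"]=wpose(s,m)
        out[n]=(im,dp,m); cv2.imwrite(f"pics/{n}_{tag}.png",im[:,:,::-1])
    pickle.dump((s,out),open(f"cap_{tag}.pkl","wb")); return s,out
if __name__=="__main__":
    s,_=snap(sys.argv[1],sys.argv[2:] or ("wrist",))
    print(s["time_s"],s["position"].round(4),s["tcp_rot"].round(3).tolist(),s["joint_positions"].round(1),s["qvel"].round(1),s["force"].round(2))
E
python3 snap.py 1
```

```text
1.15 [ 0.3977 -0.2412  0.2666] [[0.925, 0.38, 0.0], [0.38, -0.925, 0.003], [0.002, -0.003, -1.0]] [-45.1  15.1 101.6   0.2  63.4  22.4] [-4.3  1.3 -1.3 -4.1 -1.9 -4.5] [0.33 0.39 0.23]
```

View pics/wrist_1.png

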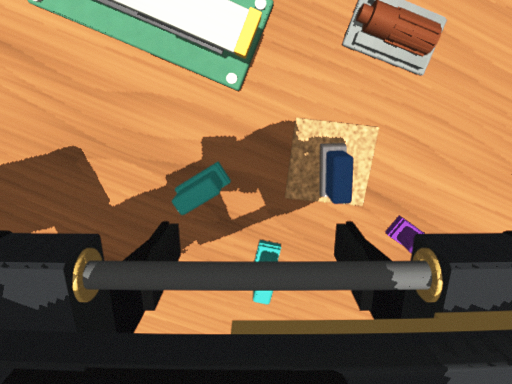

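The wrist view shows the stone upright on its pad at (338,175), the yellow stop at (248,30) and purple and turquoise look-alikes near the fingers. Moving on to the tin.

>>> arm_command(
  commands=[
    {"translation":[0.44,-1,0],"dr":[0,0,0.5],"jaw":0},
    {"translation":[0.44,-1,0],"dr":[0,0,0.5],"jaw":0.2},
    {"translation":[0.36,-1,0],"dr":[0,0,0.5],"jaw":0.42},
    {"translation":[0.36,-1,0],"dr":[0,0,0.5],"jaw":0.42},
    {"translation":[0.25,-1,0],"dr":[0,0,0.5],"jaw":0.42},
    {"translation":[0.25,-1,0],"dr":[0,0,0],"jaw":0.42},
    {"translation":[0.25,-1,0],"dr":[0,0,0],"jaw":0.42},
    {"translation":[0.25,-1,0],"dr":[0,0,0],"jaw":0.42},
    {"translation":[0.25,-1,0],"dr":[0,0,0],"jaw":0.42},
    {"translation":[0.25,-1,0],"dr":[0,0,0],"jaw":0.42},
    {"translation":[0.25,-1,0],"dr":[0,0,0],"jaw":0.42},
    {"translation":[0,0,0],"dr":[0,0,0],"jaw":0.42},
  ],
)

```text
time_s: 2.2
position: [0.4253, 0.0422, 0.2661]
tcp_rot: [[0.992, 0.125, -0.0], [0.125, -0.992, 0.001], [0.0, -0.001, -1.0]]
force: [-0.2, -0.2, -0.2]
opening: 0.577
```

```bash
python3 snap.py 2 wrist top scene
```

```text
2.3 [0.4254 0.0396 0.2661] [[0.992, 0.124, -0.0], [0.124, -0.992, -0.001], [-0.0, 0.001, -1.0]] [-9.700e+00  1.190e+01  1.063e+02 -1.000e-01  6.180e+01  7.320e+01] [-1.8 -0.1  0.2 -0.2 -0.1  0. ] [-0.58 -0.26 -0.31]
```

View pics/wrist_2.png

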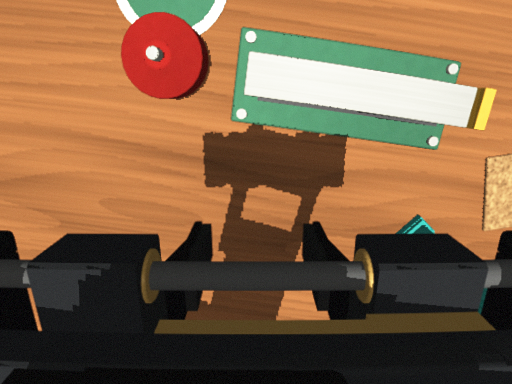

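View pics/top_2.png

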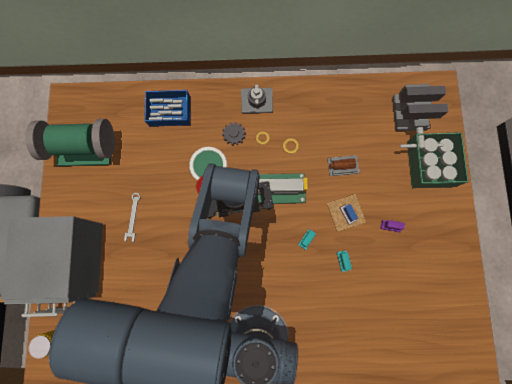

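The wrist view shows the tin at (162,54) and the whole fixture: plate corners near (243,30) to (435,147), stop at (483,108). Measuring again from both wrist views.

```bash
python3 - <<'E'
from h import *
from scipy.optimize import least_squares
def circ(p):
    f=lambda q:np.hypot(p[:,0]-q[0],p[:,1]-q[1])-q[2]
    o=least_squares(f,list(p.mean(0)[:2])+[.05],loss="soft_l1",f_scale=.002); return o.x.round(4),np.abs(o.fun).mean().round(4)
def setup(tag,n):
    s,d=pickle.load(open(f"cap_{tag}.pkl","rb"));im,dp,m=d[n];H=hsv(im);h,S,V=[H[...,i].astype(int) for i in range(3)]
    v,u=np.indices(dp.shape);o,r=ray(m,np.c_[u.ravel(),v.ravel()],m["pose"]);P=(o+r*dp.ravel()[:,None]).reshape(im.shape)
    return im,dp,m,h,S,V,u,v,P,(lambda x,y,R:(np.hypot(P[...,0]-x,P[...,1]-y)<R)&(dp>0))
R=lambda p:cv2.minAreaRect(p[:,:2].astype(np.float32)*1000)
im,dp,m,h,S,V,u,v,P,near=setup("2","wrist")
red=((h<6)|(h>174))&(S>150)&near(.53,.16,.09)
q=P[red]; b=q[(q[:,2]<.049)&(q[:,2]>.041)]; print("tin z",np.percentile(q[:,2],[2,50,98]),"band hull",cv2.minEnclosingCircle(b[:,:2].astype(np.float32)))
noz=(S<70)&(V>110)&near(.53,.16,.03)&(P[...,2]>.06); print("noz",noz.sum(),np.median(P[noz],0).round(4))
w=(S<60)&(V>150)&near(.62,.17,.1)&(P[...,2]<.02); print("rim",circ(onz(m,np.c_[u[w],v[w]],0.)))
g=(h>60)&(h<90)&(S>90)&(np.abs(P[...,2]-.018)<.01)&near(.52,-.05,.17)
r=R(onz(m,np.c_[u[g],v[g]],.018)); print("plate z",np.median(P[g][:,2]),r,cv2.boxPoints(r).round(0).tolist())
f=(S<40)&(V>150)&near(.52,-.05,.16)&(P[...,2]>.07); f=cv2.erode(f.astype(np.uint8),np.ones((5,5)))>0
q=P[f];A=np.c_[q[:,0]-.52,q[:,1]+.054,np.ones(len(q))];cf=np.linalg.lstsq(A,q[:,2],rcond=None)[0];print("face",len(q),cf.round(4),np.std(q[:,2]-A@cf).round(4))
f2=(S<40)&(V>150)&near(.52,-.05,.16)&(P[...,2]>.07);r=R(P[f2]);print("face rect",r,cv2.boxPoints(r).round(0).tolist())
ye=(h>20)&(h<34)&(S>150)&near(.52,-.18,.05);print("yellow",np.percentile(P[ye],[5,50,95],axis=0).round(3).tolist())
for tag,n in(("1","wrist"),("2","top"),("2","scene")):
    im,dp,m,h,S,V,u,v,P,near=setup(tag,n)
    bl=(h>100)&(h<128)&(S>110)&near(.42,-.34,.06)&(P[...,2]>.03);q=P[bl];t=bl&(P[...,2]>.06);print(tag,n,"blue z",np.percentile(q[:,2],[2,50,98]).round(4),R(P[t]),R(onz(m,np.c_[u[t],v[t]],.068)))
    ck=(h>8)&(h<26)&(S>40)&(V>60)&near(.42,-.34,.085)&(P[...,2]>.003)&(P[...,2]<.02)
    if n=="scene": ck&=(S<150)&(V>130)
    big=max(comps(ck,50),key=lambda t:t[1][4])[0]; print("  pad",big.sum(),R(onz(m,np.c_[u[big],v[big]],.006)),np.median(P[big][:,2]))
E
```

```text
tin z [0.02067819 0.05242927 0.06315692] band hull ((0.5297667980194092, 0.16132555902004242), 0.0458330474793911)
noz 145 [0.5299 0.1614 0.0783]
rim (array([0.6255, 0.1703, 0.0667]), np.float64(0.0032))
plate z 0.01887723263635127 ((520.2396850585938, -54.6845703125), (266.9791564941406, 107.92401885986328), 89.5782699584961) [[465.0, -188.0], [573.0, -189.0], [575.0, 78.0], [467.0, 79.0]]
face 7628 [-0.0006  0.0173  0.0857] 0.0007
face rect ((520.5512084960938, -55.37217712402344), (239.8921661376953, 42.41374588012695), 89.48983001708984) [[498.0, -175.0], [541.0, -176.0], [543.0, 64.0], [500.0, 65.0]]
yellow [[0.501, -0.186, 0.094], [0.52, -0.181, 0.095], [0.538, -0.176, 0.097]]
1 wrist blue z [0.0381 0.0682 0.2989] ((412.384033203125, -320.99945068359375), (55.211578369140625, 61.62800216674805), 21.806499481201172) ((356.113037109375, -400.4357604980469), (236.93112182617188, 37.28848648071289), 44.57890701293945)
  pad 4843 ((425.6753845214844, -336.6661682128906), (109.18399810791016, 112.47789001464844), 16.26021385192871) 0.006890278787828719
2 top blue z [0.063  0.069  0.0731] ((416.7584533691406, -337.824951171875), (52.15994644165039, 21.405517578125), 23.350265502929688) ((416.58258056640625, -337.42022705078125), (52.156349182128906, 22.103206634521484), 22.619346618652344)
  pad 742 ((422.92584228515625, -334.99017333984375), (153.80491638183594, 133.6426239013672), 17.245737075805664) 0.006763748755305832
2 scene blue z [0.0628 0.067  0.07  ] ((421.19122314453125, -340.43218994140625), (55.094642639160156, 21.95657730102539), 26.609453201293945) ((422.8208923339844, -341.137939453125), (55.12617111206055, 22.032072067260742), 24.960126876831055)
  pad 947 ((426.48388671875, -336.204833984375), (113.08843994140625, 110.87372589111328), 16.74422836303711) 0.006007058451942715
```

>>> arm_command(
  commands=[
    {"translation":[0.15,-0.885,0.9],"dr":[0,0,0.27],"jaw":0.42},
    {"translation":[0.15,-0.885,0.9],"dr":[0,0,0],"jaw":0.42},
    {"translation":[0.15,-0.885,0.9],"dr":[0,0,0],"jaw":0.42},
    {"translation":[0.15,-0.885,0.9],"dr":[0,0,0],"jaw":0.42},
    {"translation":[0.15,-0.885,0.9],"dr":[0,0,0],"jaw":0.42},
    {"translation":[0,0,0.9],"dr":[0,0,0],"jaw":0.42},
    {"translation":[0,0,0.9],"dr":[0,0,0],"jaw":0.42},
    {"translation":[0,0,0.9],"dr":[0,0,0],"jaw":0.42},
    {"translation":[0,0,0.9],"dr":[0,0,0],"jaw":0.42},
    {"translation":[0,0,0.9],"dr":[0,0,0],"jaw":0.42},
    {"translation":[0,0,0],"dr":[0,0,0],"jaw":0.42},
    {"translation":[0,0,0],"dr":[0,0,0],"jaw":0.42},
  ],
)

```text
time_s: 3.35
position: [0.4326, 0.1506, 0.0405]
tcp_rot: [[0.996, 0.093, -0.003], [0.093, -0.996, -0.0], [-0.003, 0.0, -1.0]]
force: [0.0, -0.1, 1.2]
opening: 0.576
```

>>> arm_command(
  commands=[
    {"translation":[0,0,0.42],"dr":[0,0,0],"jaw":0.42},
    {"translation":[0.7,0,0],"dr":[0,0,0],"jaw":0.42},
    {"translation":[0.7,0,0],"dr":[0,0,0],"jaw":0.42},
    {"translation":[0.24,0,0],"dr":[0,0,0],"jaw":0.42},
    {"translation":[0.24,0,0],"dr":[0,0,0],"jaw":0.42},
    {"translation":[0.24,0,0],"dr":[0,0,0],"jaw":0.42},
    {"translation":[0.24,0,0],"dr":[0,0,0],"jaw":0.42},
    {"translation":[0.24,0,0],"dr":[0,0,0],"jaw":0.42},
    {"translation":[0.24,0,0],"dr":[0,0,0],"jaw":0.42},
    {"translation":[0.24,0,0],"dr":[0,0,0],"jaw":0.42},
    {"translation":[0.24,0,0],"dr":[0,0,0],"jaw":0.42},
    {"translation":[0,0,0],"dr":[0,0,0],"jaw":0.42},
  ],
)

```text
time_s: 4.35
position: [0.5125, 0.1596, 0.031]
tcp_rot: [[0.995, 0.095, -0.006], [0.095, -0.995, -0.001], [-0.006, 0.0, -1.0]]
force: [-2.1, -0.3, 0.2]
opening: 0.578
```

```bash
python3 snap.py 3 wrist scene
```

```text
4.4 [0.5128 0.1596 0.0309] [[0.995, 0.095, -0.005], [0.095, -0.996, -0.0], [-0.005, -0.0, -1.0]] [  5.4  41.7 102.6   0.   35.9  89.9] [-0.   0.1  0.2  0.1 -0.4  0. ] [-3.49 -0.28  1.84]
```

View pics/wrist_3.png

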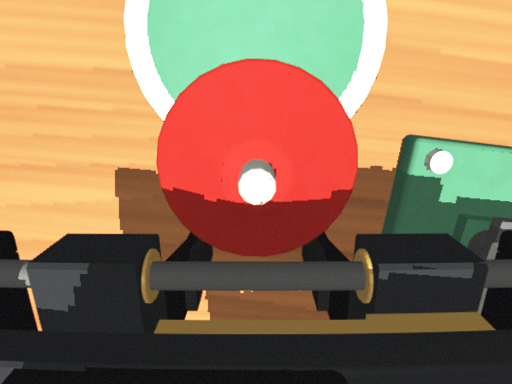

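View pics/scene_3.png

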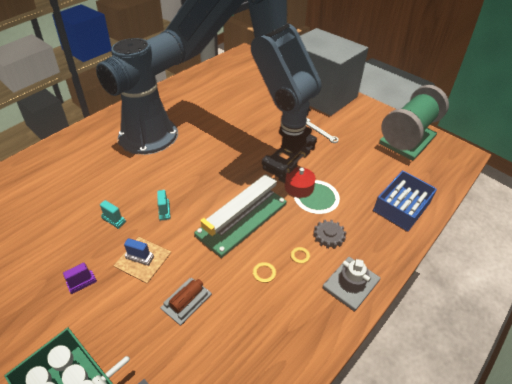

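The tin at (257,158) sits symmetrically between the fingers, upright, and is part way onto the disc.

```bash
cat > tin.py <<'E'
from h import *;import sys
from scipy.optimize import least_squares
s,d=pickle.load(open(f"cap_{sys.argv[1]}.pkl","rb"))
def circ(p):
    f=lambda q:np.hypot(p[:,0]-q[0],p[:,1]-q[1])-q[2]
    o=least_squares(f,list(p.mean(0)[:2])+[.05],loss="soft_l1",f_scale=.002); return o.x.round(4),np.abs(o.fun).mean().round(4)
for n,(im,dp,m) in d.items():
    H=hsv(im);h,S,V=[H[...,i].astype(int) for i in range(3)]
    v,u=np.indices(dp.shape);o,r=ray(m,np.c_[u.ravel(),v.ravel()],m["pose"]);P=(o+r*dp.ravel()[:,None]).reshape(im.shape)
    red=((h<6)|(h>174))&(S>150)&(dp>0)&(np.hypot(P[...,0]-.58,P[...,1]-.165)<.12)
    b=P[red];c0=np.median(b,0);b=b[(b[:,2]<.049)&(b[:,2]>.041)];print(n,"tin",cv2.minEnclosingCircle(b[:,:2].astype(np.float32)))
    noz=(S<70)&(V>110)&(P[...,2]>.068)&(P[...,2]<.085)&(np.hypot(P[...,0]-c0[0],P[...,1]-c0[1])<.03);print(" noz",np.median(P[noz],0).round(4))
    w=(S<70)&(V>150)&(np.abs(P[...,2])<.012)&(np.hypot(P[...,0]-.6235,P[...,1]-.17)<.085);print(" rim",w.sum(),circ(onz(m,np.c_[u[w],v[w]],0.)))
E
python3 tin.py 3
```

```text
wrist tin ((0.5575088858604431, 0.16292691230773926), 0.04661186784505844)
 noz [0.5603 0.1632 0.0785]
 rim 5413 (array([0.6207, 0.1697, 0.0644]), np.float64(0.0033))
scene tin ((0.5619036555290222, 0.16146698594093323), 0.04557240381836891)
 noz [0.5607 0.1602 0.0756]
 rim 406 (array([0.6214, 0.1707, 0.063 ]), np.float64(0.0046))
```

>>> arm_command(
  commands=[
    {"translation":[0.24,-0.01,0],"dr":[0,0,0],"jaw":0.42},
    {"translation":[0.24,-0.01,0],"dr":[0,0,0],"jaw":0.42},
    {"translation":[0.24,-0.01,0],"dr":[0,0,0],"jaw":0.42},
    {"translation":[0.24,-0.01,0],"dr":[0,0,0],"jaw":0.42},
    {"translation":[0.24,-0.01,0],"dr":[0,0,0],"jaw":0.42},
    {"translation":[0.24,-0.01,0],"dr":[0,0,0],"jaw":0.42},
    {"translation":[0.24,-0.01,0],"dr":[0,0,0],"jaw":0.42},
    {"translation":[0.24,-0.01,0],"dr":[0,0,0],"jaw":0.42},
    {"translation":[0.24,-0.01,0],"dr":[0,0,0],"jaw":0.42},
    {"translation":[0.24,-0.01,0],"dr":[0,0,0],"jaw":0.42},
    {"translation":[0.0,0,0],"dr":[0,0,0],"jaw":0.42},
    {"translation":[0.0,0,0],"dr":[0,0,0],"jaw":0.42},
  ],
)

```text
time_s: 5.45
position: [0.5745, 0.1679, 0.0307]
tcp_rot: [[0.996, 0.095, -0.0], [0.095, -0.996, -0.0], [-0.0, -0.0, -1.0]]
force: [-1.8, -0.1, 1.9]
opening: 0.585
```

```bash
python3 snap.py 4 wrist scene; python3 tin.py 4
```

```text
5.5 [0.5745 0.1679 0.0307] [[0.996, 0.095, -0.0], [0.095, -0.996, -0.0], [-0.0, 0.0, -1.0]] [ 5.6 44.3 93.7 -0.  42.1 90.2] [ 0.   0.   0.   0.  -0.1 -0. ] [-2.88  0.34  0.57]
wrist tin ((0.6183367967605591, 0.17031258344650269), 0.048178333789110184)
 noz [0.6211 0.1713 0.0787]
 rim 9102 (array([0.6207, 0.1698, 0.065 ]), np.float64(0.003))
scene tin ((0.623375415802002, 0.16931882500648499), 0.04743590205907822)
 noz [0.6228 0.1665 0.0754]
 rim 297 (array([0.6204, 0.1711, 0.064 ]), np.float64(0.0042))
```

View pics/wrist_4.png

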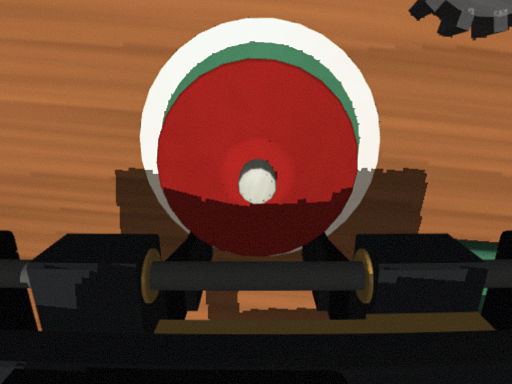

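The tin stands centred on the disc, with the white rim visible all round it. Now the stone's pose from wrist view 1.

```bash
python3 - <<'E'
from h import *
s,d=pickle.load(open("cap_1.pkl","rb"));im,dp,m=d["wrist"];H=hsv(im);h,S,V=[H[...,i].astype(int) for i in range(3)]
v,u=np.indices(dp.shape);o,r=ray(m,np.c_[u.ravel(),v.ravel()],m["pose"]);P=(o+r*dp.ravel()[:,None]).reshape(im.shape)
R=lambda p:cv2.minAreaRect(p[:,:2].astype(np.float32)*1000)
bl=(h>100)&(h<128)&(S>110)&(u>310)&(u<365)&(v>130)&(v<215)
print(bl.sum(),np.percentile(P[bl][:,2],[2,20,50,80,98]).round(4))
t=bl&(P[...,2]>.062)&(P[...,2]<.074);print(t.sum(),R(P[t]),R(onz(m,np.c_[u[t],v[t]],.068)))
st=(u>310)&(u<365)&(v>130)&(v<215)&(P[...,2]>.018)&(P[...,2]<.03)&~bl; print(R(P[st]) if st.sum()>5 else 0)
E
```

```text
1224 [0.0378 0.059  0.0682 0.0691 0.0703]
943 ((419.1881408691406, -338.5534362792969), (55.341251373291016, 22.911725997924805), 24.863847732543945) ((419.5422058105469, -337.61480712890625), (56.242706298828125, 23.974658966064453), 24.049434661865234)
((418.47406005859375, -339.1324157714844), (69.06965637207031, 31.05838394165039), 24.568410873413086)
```

>>> arm_command(
  commands=[
    {"translation":[-0.4,0,0],"dr":[0,0,0],"jaw":0.42},
    {"translation":[-0.8,0,0],"dr":[0,0,0],"jaw":0.42},
    {"translation":[-1,0,0],"dr":[0,0,0],"jaw":0.42},
    {"translation":[-1,0,0],"dr":[0,0,0],"jaw":0.42},
    {"translation":[-0.4,0,-1],"dr":[0,0,0],"jaw":0.3},
    {"translation":[0,0,-1],"dr":[0,0,0],"jaw":0.3},
    {"translation":[0,0,-1],"dr":[0,0,0],"jaw":0.3},
    {"translation":[0,0,-1],"dr":[0,0,-0.6],"jaw":0.3},
    {"translation":[0,0.3,-1],"dr":[0,0,-0.8],"jaw":0.3},
    {"translation":[0,0.7,-1],"dr":[0,0,-0.8],"jaw":0.3},
    {"translation":[0,1,-1],"dr":[0,0,-0.8],"jaw":0.3},
    {"translation":[0,0,0],"dr":[0,0,0],"jaw":0.3},
  ],
)

```text
time_s: 6.55
position: [0.5051, 0.1086, 0.2112]
tcp_rot: [[0.917, 0.398, 0.017], [0.398, -0.917, -0.002], [0.015, 0.008, -1.0]]
force: [0.6, -0.2, -0.8]
opening: 0.702
```

>>> arm_command(
  commands=[
    {"translation":[-0.68,1,0],"dr":[0,0,-0.18],"jaw":0.3},
    {"translation":[-0.68,1,0],"dr":[0,0,0],"jaw":0.3},
    {"translation":[-0.68,1,0],"dr":[0,0,0],"jaw":0.3},
    {"translation":[-0.68,1,0],"dr":[0,0,0],"jaw":0.3},
    {"translation":[-0.68,1,0],"dr":[0,0,0],"jaw":0.3},
    {"translation":[-0.68,1,0],"dr":[0,0,0],"jaw":0.3},
    {"translation":[-0.68,1,0],"dr":[0,0,0],"jaw":0.3},
    {"translation":[-0.68,1,0],"dr":[0,0,0],"jaw":0.3},
    {"translation":[-0.68,1,0],"dr":[0,0,0],"jaw":0.3},
    {"translation":[-0.68,1,0],"dr":[0,0,0],"jaw":0.3},
    {"translation":[0,0,0],"dr":[0,0,0],"jaw":0.3},
    {"translation":[0,0,0],"dr":[0,0,0],"jaw":0.3},
  ],
)

```text
time_s: 7.55
position: [0.4475, -0.1882, 0.2055]
tcp_rot: [[0.912, 0.411, 0.002], [0.411, -0.912, -0.001], [0.001, 0.001, -1.0]]
force: [-0.0, 1.4, -0.3]
opening: 0.703
```

```bash
python3 snap.py 5 wrist;cat > stone.py <<'E'
from h import *;import sys
s,d=pickle.load(open(f"cap_{sys.argv[1]}.pkl","rb"));im,dp,m=d["wrist"];H=hsv(im);h,S,V=[H[...,i].astype(int) for i in range(3)]
v,u=np.indices(dp.shape);o,r=ray(m,np.c_[u.ravel(),v.ravel()],m["pose"]);P=(o+r*dp.ravel()[:,None]).reshape(im.shape)
R=lambda p:cv2.minAreaRect(p[:,:2].astype(np.float32)*1000)
near=(np.hypot(P[...,0]-.42,P[...,1]+.337)<.09)&(dp>0)
t=(h>100)&(h<128)&(S>110)&near&(P[...,2]>.06)&(P[...,2]<.075);print("top",t.sum(),np.median(P[t][:,2]),R(P[t]),R(onz(m,np.c_[u[t],v[t]],.068)))
st=near&(P[...,2]>.018)&(P[...,2]<.03)&((S<60)); print("sole",R(P[st]) if st.sum()>5 else 0)
ck=(h>8)&(h<26)&(S>40)&near&(P[...,2]>.003)&(P[...,2]<.02); big=max(comps(ck,50),key=lambda t:t[1][4])[0]; print("pad",R(onz(m,np.c_[u[big],v[big]],.006)),np.median(P[big][:,2]))
E
python3 stone.py 5
```

```text
7.55 [ 0.4475 -0.1882  0.2055] [[0.912, 0.411, 0.002], [0.411, -0.912, -0.001], [0.001, 0.001, -1.0]] [-36.   21.6 103.4   0.   54.9  29.7] [ 2.5 -0.6  1.6  0.6  1.2  0.1] [-0.01  1.45 -0.3 ]
top 184 0.06538214138420181 ((431.23211669921875, -325.35736083984375), (16.0134220123291, 36.743743896484375), 80.56177520751953) ((432.2776794433594, -322.4471130371094), (16.870546340942383, 35.904518127441406), 87.71649169921875)
sole ((428.4459228515625, -334.548583984375), (49.44291305541992, 30.932483673095703), 23.82474136352539)
pad ((441.6228332519531, -330.9975280761719), (77.73394012451172, 111.17752838134766), 16.270605087280273) 0.006835085701264565
```

View pics/wrist_5.png

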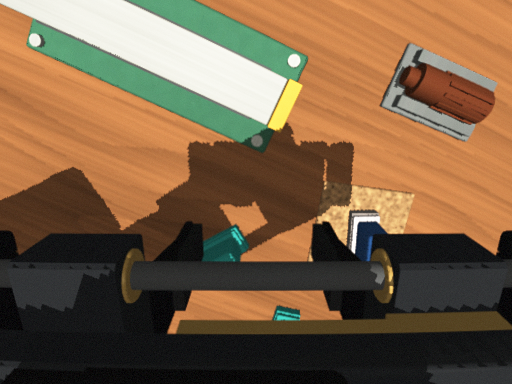

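The near finger partly hides the stone at (365,235), so I'll keep the earlier estimate, on which three views agree: (0.419, -0.3385). Moving above it.

>>> arm_command(
  commands=[
    {"translation":[-0.7,1,0.3],"dr":[0,0,0],"jaw":0.3},
    {"translation":[-0.7,1,0.5],"dr":[0,0,0],"jaw":0.3},
    {"translation":[-0.7,1,0.7],"dr":[0,0,0],"jaw":0.3},
    {"translation":[-0.7,1,0.7],"dr":[0,0,0],"jaw":0.3},
    {"translation":[-0.7,1,0.7],"dr":[0,0,0],"jaw":0.3},
    {"translation":[0,0,0.4],"dr":[0,0,0],"jaw":0.3},
    {"translation":[0,0,0],"dr":[0,0,0],"jaw":0.3},
    {"translation":[0,0,0],"dr":[0,0,0],"jaw":0.3},
  ],
)

```text
time_s: 8.27
position: [0.4192, -0.3344, 0.1226]
tcp_rot: [[0.91, 0.416, -0.002], [0.416, -0.91, 0.003], [-0.0, -0.003, -1.0]]
force: [-0.0, 0.9, -0.2]
opening: 0.698
```

```bash
python3 snap.py 6 wrist; python3 stone.py 6
```

```text
8.2667 [ 0.4192 -0.3344  0.1226] [[0.91, 0.416, -0.002], [0.416, -0.91, 0.003], [-0.0, -0.003, -1.0]] [-50.5  32.5 100.3   0.   47.3  14.9] [ 0.9 -1.7 -0.2  0.   0.1 -0.3] [-0.02  0.9  -0.22]
top 2491 0.0685134056871349 ((419.6313781738281, -339.8196105957031), (57.26495361328125, 22.844430923461914), 24.245988845825195) ((420.6012878417969, -339.2477722167969), (58.31562042236328, 22.47466278076172), 24.140968322753906)
sole ((419.3675537109375, -339.58856201171875), (68.59522247314453, 31.27324676513672), 24.951725006103516)
pad ((425.3913879394531, -336.3360290527344), (109.11133575439453, 109.09964752197266), 16.20686912536621) 0.006780458681096474
```

View pics/wrist_6.png

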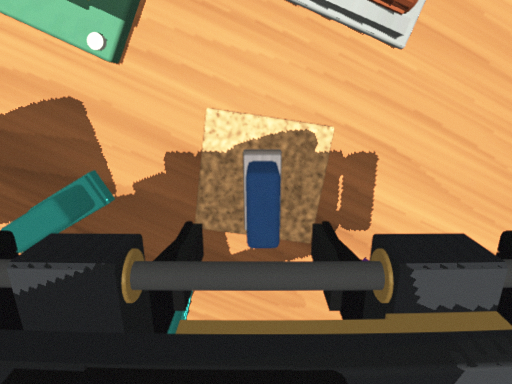

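>>> arm_command(
  commands=[
    {"translation":[-0.07,0.19,0.4],"dr":[0,0,0],"jaw":0.3},
    {"translation":[0,0,0.6],"dr":[0,0,0],"jaw":0.3},
    {"translation":[0,0,0.6],"dr":[0,0,0],"jaw":0.3},
    {"translation":[0,0,0.6],"dr":[0,0,0],"jaw":0.3},
    {"translation":[0,0,0.6],"dr":[0,0,0],"jaw":0.3},
    {"translation":[0,0,0.4],"dr":[0,0,0],"jaw":0.3},
    {"translation":[0,0,0.2],"dr":[0,0,0],"jaw":0.3},
    {"translation":[0,0,0],"dr":[0,0,0],"jaw":0.3},
    {"translation":[0,0,0],"dr":[0,0,0],"jaw":0.3},
  ],
)

```text
time_s: 9.07
position: [0.42, -0.3416, 0.0386]
tcp_rot: [[0.91, 0.415, 0.0], [0.415, -0.91, -0.0], [0.0, 0.0, -1.0]]
force: [-0.5, 0.8, 0.3]
opening: 0.701
```

>>> arm_command(
  commands=[
    {"translation":[0.03,-0.07,0.1],"dr":[0,0,0],"jaw":0.3},
    {"translation":[0,0,0],"dr":[0,0,0],"jaw":0.5},
    {"translation":[0,0,0],"dr":[0,0,0],"jaw":0.65},
    {"translation":[0,0,0],"dr":[0,0,0],"jaw":1},
    {"translation":[0,0,0],"dr":[0,0,0],"jaw":1},
    {"translation":[0,0,0],"dr":[0,0,0],"jaw":1},
    {"translation":[0,0,0],"dr":[0,0,0],"jaw":1},
    {"translation":[0,0,0],"dr":[0,0,0],"jaw":1},
  ],
)

```text
time_s: 9.73
position: [0.4194, -0.3395, 0.0358]
tcp_rot: [[0.91, 0.415, -0.0], [0.415, -0.91, 0.001], [-0.0, -0.001, -1.0]]
force: [-1.1, 1.1, 1.7]
opening: 0.275
```

>>> arm_command(
  commands=[
    {"translation":[0,0,-0.3],"dr":[0,0,0],"jaw":1},
    {"translation":[0,0,-0.6],"dr":[0,0,0],"jaw":1},
    {"translation":[0,0,-1],"dr":[0,0,0],"jaw":1},
    {"translation":[0,0,-1],"dr":[0,0,0],"jaw":1},
    {"translation":[0,0,-1],"dr":[0,0,0],"jaw":1},
    {"translation":[0,0,-1],"dr":[0,0,0],"jaw":1},
    {"translation":[0,0,-0.6],"dr":[0,0,0],"jaw":1},
    {"translation":[0,0,0],"dr":[0,0,0],"jaw":1},
    {"translation":[0,0,0],"dr":[0,0,0],"jaw":1},
  ],
)

```text
time_s: 10.48
position: [0.4197, -0.3398, 0.1739]
tcp_rot: [[0.91, 0.415, 0.001], [0.415, -0.91, -0.001], [0.0, 0.002, -1.0]]
force: [-0.2, -0.6, -1.9]
opening: 0.275
```

```bash
python3 snap.py 7 wrist scene
```

```text
10.5333 [ 0.4191 -0.3391  0.1728] [[0.91, 0.415, -0.001], [0.415, -0.91, 0.001], [-0.0, -0.001, -1.0]] [-50.9  28.2  97.7  -0.   54.1  14.6] [ 0.   1.4  0.9 -0.   0.2 -0.1] [-0.07  0.26 -3.33]
```

View pics/wrist_7.png

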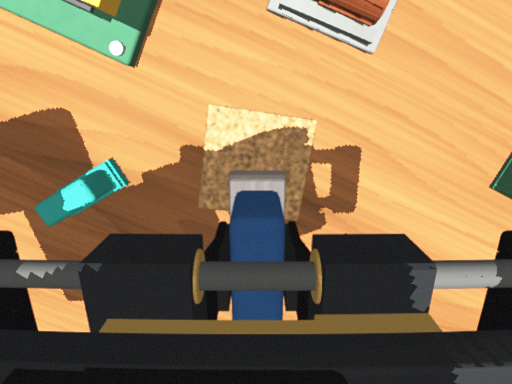

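View pics/scene_7.png

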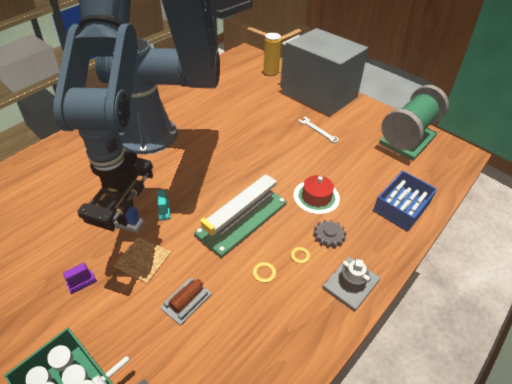

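The stone is held upright in line with the jaws (blue handle at (257,240)), and in the scene view the tin stands on the disc at (318,192).

>>> arm_command(
  commands=[
    {"translation":[0.885,-0.73,0],"dr":[0,0,0],"jaw":1},
    {"translation":[0.885,-0.73,0],"dr":[0,0,0],"jaw":1},
    {"translation":[0.885,-0.73,0],"dr":[0,0,0],"jaw":1},
    {"translation":[0.885,-0.73,0],"dr":[0,0,0],"jaw":1},
    {"translation":[0.885,-0.73,0],"dr":[0,0,0],"jaw":1},
    {"translation":[0.885,-0.73,0],"dr":[0,0,0],"jaw":1},
    {"translation":[0.885,-0.73,0],"dr":[0,0,0],"jaw":1},
    {"translation":[0.885,-0.73,0],"dr":[0,0,0],"jaw":1},
    {"translation":[0,0,0],"dr":[0,0,-0.9],"jaw":1},
    {"translation":[0,0,0],"dr":[0,0,-0.9],"jaw":1},
    {"translation":[0,0,0],"dr":[0,0,-0.9],"jaw":1},
    {"translation":[0,0,0],"dr":[0,0,-0.9],"jaw":1},
  ],
)

```text
time_s: 11.58
position: [0.519, -0.1325, 0.1713]
tcp_rot: [[0.689, 0.724, -0.004], [0.724, -0.689, 0.002], [-0.001, -0.004, -1.0]]
force: [-0.2, -1.1, -2.2]
opening: 0.272
```

>>> arm_command(
  commands=[
    {"translation":[0,0,0],"dr":[0,0,-0.9],"jaw":1},
    {"translation":[0,0,0],"dr":[0,0,-0.9],"jaw":1},
    {"translation":[0,0,0],"dr":[0,0,-0.9],"jaw":1},
    {"translation":[0,0,0],"dr":[0,0,-0.9],"jaw":1},
    {"translation":[0,0,0],"dr":[0,0,-0.9],"jaw":1},
    {"translation":[0,0,0],"dr":[0,0,-0.9],"jaw":1},
    {"translation":[0,0,0],"dr":[0,0,-0.9],"jaw":1},
    {"translation":[0,0,0],"dr":[0,0,0],"jaw":1},
    {"translation":[0,0,0],"dr":[0,0,0],"jaw":1},
    {"translation":[0,0,0],"dr":[0,0,0],"jaw":1},
  ],
)

```text
time_s: 12.42
position: [0.5196, -0.1333, 0.1723]
tcp_rot: [[0.108, 0.994, -0.002], [0.994, -0.108, 0.001], [0.001, -0.002, -1.0]]
force: [0.5, -0.3, -2.1]
opening: 0.274
```

```bash
python3 snap.py 8 wrist;  python3 snap.py 8b scene; python3 -c "
from rig import *
import numpy as np
s=read_state();R=s['tcp_rot'];print(R.round(4).tolist(),np.degrees(np.arctan2(R[1,0],R[0,0])),s['force'],s['moment'])"
```

```text
12.4167 [ 0.5196 -0.1333  0.1723] [[0.108, 0.994, -0.002], [0.994, -0.108, 0.001], [0.001, -0.002, -1.0]] [-26.3  28.1  98.1   0.   53.9 -20.1] [ 0.  -0.5 -0.3  0.   0.2 -0.5] [ 0.53 -0.3  -2.12]
12.4667 [ 0.5197 -0.1333  0.1726] [[0.108, 0.994, -0.001], [0.994, -0.108, 0.001], [0.001, -0.001, -1.0]] [-26.3  28.   98.1   0.   53.9 -20.1] [ 0.  -0.3 -0.2 -0.1  0.  -0.4] [ 0.54 -0.14 -2.54]
[[0.1074, 0.9942, -0.001], [0.9942, -0.1074, 0.0005], [0.0004, -0.001, -1.0]] 83.83329417810738 [ 0.64317294 -0.46998288 -3.03448486] [-0.04540534 -0.11141158  0.04429367]
```

View pics/wrist_8.png

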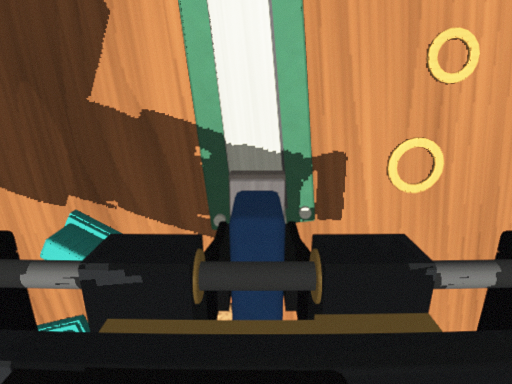

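View pics/scene_8b.png

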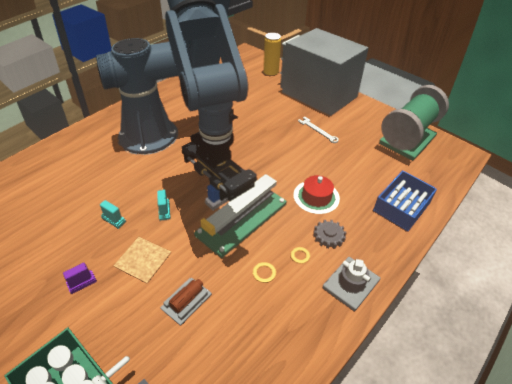

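```bash
python3 - <<'E'
from h import *
s,d=pickle.load(open("cap_8.pkl","rb"));im,dp,m=d["wrist"];H=hsv(im);h,S,V=[H[...,i].astype(int) for i in range(3)]
v,u=np.indices(dp.shape);o,r=ray(m,np.c_[u.ravel(),v.ravel()],m["pose"]);P=(o+r*dp.ravel()[:,None]).reshape(im.shape)
f=(S<70)&(V>80)&(dp>0)&(P[...,2]>.075)&(P[...,2]<.1)&(v<165)&(u>190)&(u<300)
L=[];C=[]
for row in range(0,165,5):
    k=np.nonzero(f[row])[0]
    if len(k)>20:
        z=np.median(P[row,k,2]);e=onz(m,[[k[0]-.5,row],[k[-1]+.5,row]],z);C.append([e[:,1].mean(),e[:,0].mean(),e[1,0]-e[0,0]])
C=np.array(C);print(C[::4].round(4));p=np.polyfit(C[:,0],C[:,1],1);print("x=",p,"at -.1328",np.polyval(p,-.1328),"at .025",np.polyval(p,.025))
g=cv2.erode(f.astype(np.uint8),np.ones((5,5)))>0;q=P[g];A=np.c_[q[:,0]-.52,q[:,1]+.0548,np.ones(len(q))];print(np.linalg.lstsq(A,q[:,2],rcond=None)[0].round(4))
b=(h>100)&(h<128)&(S>110)&(u>215)&(u<300)&(dp>0)&(v>185)&(v<235);print("handle",np.percentile(P[b],[5,50,95],axis=0).round(4).tolist())
E
```

```text
[[ 0.0067  0.5206  0.0414]
 [-0.006   0.5208  0.0413]
 [-0.019   0.5206  0.0419]
 [-0.0323  0.5205  0.0411]
 [-0.0461  0.5206  0.041 ]
 [-0.0602  0.5205  0.0417]
 [-0.0748  0.5203  0.0409]
 [-0.0898  0.5201  0.0416]
 [-0.1055  0.5195  0.0417]]
x= [0.00869347 0.52081604] at -.1328 0.5196615496492246 at .025 0.5210333784591205
[-0.0002  0.0173  0.0856]
handle [[0.5121, -0.1123, 0.1721], [0.522, -0.1063, 0.201], [0.532, -0.1047, 0.2057]]
```

>>> arm_command(
  commands=[
    {"translation":[0,0,0],"dr":[0,0,-0.95],"jaw":1},
    {"translation":[0.02,0,0],"dr":[0,0.165,0],"jaw":1},
    {"translation":[0,0,0.5],"dr":[0,0,0],"jaw":1},
    {"translation":[0,0,0.6],"dr":[0,0,0],"jaw":1},
    {"translation":[0,0,0.5],"dr":[0,0,0],"jaw":1},
    {"translation":[0,0,0.3],"dr":[0,0,0],"jaw":1},
    {"translation":[0,0,0.2],"dr":[0,0,0],"jaw":1},
    {"translation":[0,0,0],"dr":[0,0,0],"jaw":1},
    {"translation":[0,0,0],"dr":[0,0,0],"jaw":1},
    {"translation":[0,0,0],"dr":[0,0,0],"jaw":1},
  ],
)

```text
time_s: 13.35
position: [0.5206, -0.1323, 0.1214]
tcp_rot: [[0.007, 1.0, 0.001], [1.0, -0.007, 0.017], [0.017, 0.001, -1.0]]
force: [0.6, -1.6, -2.3]
opening: 0.268
```

```bash
cat > f.py <<'E'
from rig import *
import numpy as np,sys
F=[]
for i in range(int(sys.argv[1]) if len(sys.argv)>1 else 1):
    if i: capture("wrist")
    s=read_state();F.append(s["force"])
R=s["tcp_rot"];print(s["time_s"],s["position"].round(4),"az",np.degrees(np.arctan2(R[1,0],R[0,0])).round(2),"pitch",R[2,0].round(4),"roll",R[2,1].round(4),"F",np.array(F).round(2).tolist(),np.mean(F,0).round(2),"M",s["moment"].round(3),s["opening"])
E
python3 f.py 6
```

```text
13.6 [ 0.5203 -0.1322  0.1213] az 89.6 pitch 0.0169 roll 0.0008 F [[0.59, -1.6, -2.35], [-0.16, 0.01, -2.28], [-0.26, -0.93, -1.99], [-0.22, 0.62, -1.83], [0.01, 0.47, -2.08], [-0.08, 0.29, -2.8]] [-0.02 -0.19 -2.22] M [-0.016 -0.066  0.01 ] 0.27498694546082464
```

>>> arm_command(
  commands=[
    {"translation":[0,-0.02,0.1],"dr":[0,0,0],"jaw":1},
    {"translation":[0,0,0.1],"dr":[0,0,0],"jaw":1},
    {"translation":[0,0,0.04],"dr":[0,0,0],"jaw":1},
    {"translation":[0,0,0],"dr":[0,0,0],"jaw":1},
    {"translation":[0,0,0],"dr":[0,0,0],"jaw":1},
  ],
)

```text
time_s: 14.02
position: [0.5195, -0.1319, 0.1146]
tcp_rot: [[0.007, 1.0, -0.0], [1.0, -0.007, 0.017], [0.017, -0.0, -1.0]]
force: [-0.9, -0.5, -3.3]
opening: 0.276
```

```bash
python3 f.py 3
```

```text
14.1167 [ 0.5196 -0.132   0.1148] az 89.61 pitch 0.0173 roll -0.0 F [[-0.89, -0.46, -3.26], [-0.98, 0.06, -1.56], [-0.17, 0.13, -2.74]] [-0.68 -0.09 -2.52] M [-0.028 -0.08   0.007] 0.2709049349688507
```

>>> arm_command(
  commands=[
    {"translation":[0,0,0.04],"dr":[0,0,0],"jaw":1},
    {"translation":[0,0,0],"dr":[0,0,0],"jaw":1},
  ],
)

```text
time_s: 14.28
position: [0.5196, -0.1319, 0.1137]
tcp_rot: [[0.007, 1.0, 0.0], [1.0, -0.007, 0.017], [0.017, -0.0, -1.0]]
force: [-0.4, -0.9, -1.9]
opening: 0.273
```

```bash
python3 f.py 3
```

```text
14.3833 [ 0.5196 -0.1319  0.1138] az 89.6 pitch 0.0173 roll -0.0 F [[-0.41, -0.91, -1.85], [0.89, 0.66, -2.55], [0.85, -0.01, -1.96]] [ 0.44 -0.09 -2.12] M [ 0.004 -0.092  0.02 ] 0.2752393288027532
```

>>> arm_command(
  commands=[
    {"translation":[0,0,0.04],"dr":[0,0,0],"jaw":1},
    {"translation":[0,0,0],"dr":[0,0,0],"jaw":1},
  ],
)

```text
time_s: 14.55
position: [0.5198, -0.132, 0.113]
tcp_rot: [[0.007, 1.0, 0.0], [1.0, -0.007, 0.017], [0.017, 0.0, -1.0]]
force: [-0.5, -0.9, 0.8]
opening: 0.274
```

```bash
python3 f.py 3
```

```text
14.65 [ 0.5198 -0.132   0.1131] az 89.6 pitch 0.0171 roll 0.0004 F [[-0.52, -0.94, 0.82], [-0.93, 0.71, 0.79], [0.08, -0.64, 0.44]] [-0.45 -0.29  0.68] M [-0.005  0.005  0.015] 0.27415391021458757
```

>>> arm_command(
  commands=[
    {"translation":[0,0,0.06],"dr":[0,0,0],"jaw":1},
    {"translation":[0,0,0.06],"dr":[0,0,0],"jaw":1},
    {"translation":[0,0,0],"dr":[0,0,0],"jaw":1},
  ],
)

```text
time_s: 14.9
position: [0.5198, -0.132, 0.1102]
tcp_rot: [[0.007, 1.0, 0.001], [1.0, -0.007, 0.017], [0.017, 0.0, -1.0]]
force: [-1.5, -0.8, 6.2]
opening: 0.275
```

```bash
python3 f.py 3
```

```text
15.0 [ 0.5198 -0.132   0.1104] az 89.61 pitch 0.017 roll 0.0005 F [[-1.5, -0.76, 6.18], [-1.86, 0.28, 7.03], [-1.23, 0.45, 6.22]] [-1.53 -0.01  6.48] M [0.169 0.141 0.047] 0.2742033040273106
```

>>> arm_command(
  commands=[
    {"translation":[0.02,0,0.02],"dr":[0,0,0],"jaw":1},
    {"translation":[0.05,0,0],"dr":[0,0,0],"jaw":1},
    {"translation":[0.08,0,0],"dr":[0,0,0],"jaw":1},
    {"translation":[0.08,0,0],"dr":[0,0,0],"jaw":1},
    {"translation":[0.08,0,0],"dr":[0,0,0],"jaw":1},
    {"translation":[0.08,0,0],"dr":[0,0,0],"jaw":1},
  ],
)

```text
time_s: 15.5
position: [0.5218, -0.1246, 0.1108]
tcp_rot: [[0.006, 1.0, 0.005], [1.0, -0.006, 0.012], [0.012, 0.005, -1.0]]
force: [-0.5, -4.7, 6.6]
opening: 0.272
```

```bash
python3 f.py 1
```

```text
15.5 [ 0.5218 -0.1246  0.1108] az 89.67 pitch 0.0123 roll 0.0052 F [[-0.47, -4.72, 6.58]] [-0.47 -4.72  6.58] M [-0.856 -0.015  0.074] 0.271827467573287
```

>>> arm_command(
  commands=[
    {"translation":[0.08,-0.02,0.02],"dr":[0,0.02,0],"jaw":1},
    {"translation":[0.08,-0.02,0],"dr":[0,0.02,0],"jaw":1},
    {"translation":[0.08,0,0],"dr":[0,0,0],"jaw":1},
    {"translation":[0.08,0,0],"dr":[0,0,0],"jaw":1},
    {"translation":[0.08,0,0],"dr":[0,0,0],"jaw":1},
  ],
)

```text
time_s: 15.92
position: [0.5217, -0.1151, 0.1107]
tcp_rot: [[0.006, 1.0, 0.007], [1.0, -0.006, 0.016], [0.016, 0.007, -1.0]]
force: [1.0, -5.9, 6.2]
opening: 0.273
```

```bash
python3 f.py 1
```

```text
15.9167 [ 0.5217 -0.1151  0.1107] az 89.67 pitch 0.0156 roll 0.0069 F [[0.98, -5.92, 6.15]] [ 0.98 -5.92  6.15] M [-1.004 -0.054  0.071] 0.27328209989752356
```

>>> arm_command(
  commands=[
    {"translation":[0.08,-0.03,0.02],"dr":[0.03,0,0],"jaw":1},
    {"translation":[0.08,-0.03,0.015],"dr":[0.03,0.02,0],"jaw":1},
    {"translation":[0.08,0,0],"dr":[0,0,0],"jaw":1},
    {"translation":[0.08,0,0],"dr":[0,0,0],"jaw":1},
    {"translation":[0.08,0,0],"dr":[0,0,0],"jaw":1},
  ],
)

```text
time_s: 16.33
position: [0.5207, -0.1053, 0.1103]
tcp_rot: [[0.006, 1.0, 0.002], [1.0, -0.006, 0.017], [0.017, 0.002, -1.0]]
force: [-0.0, -6.5, 6.6]
opening: 0.274
```

```bash
python3 f.py 1
```

```text
16.3333 [ 0.5207 -0.1053  0.1103] az 89.67 pitch 0.0173 roll 0.0015 F [[-0.04, -6.5, 6.6]] [-0.04 -6.5   6.6 ] M [-1.07  -0.07  -0.031] 0.2737099126295461
```

>>> arm_command(
  commands=[
    {"translation":[0.08,-0.02,0.012],"dr":[0.01,0,0],"jaw":1},
    {"translation":[0.08,0,0],"dr":[0,0,0],"jaw":1},
    {"translation":[0.08,0,0],"dr":[0,0,0],"jaw":1},
    {"translation":[0.08,0,0],"dr":[0,0,0],"jaw":1},
    {"translation":[0.08,0,0],"dr":[0,0,0],"jaw":1},
    {"translation":[0.08,0,0],"dr":[0,0,0],"jaw":1},
    {"translation":[0.08,0,0],"dr":[0,0,0],"jaw":1},
    {"translation":[0.08,0,0],"dr":[0,0,0],"jaw":1},
  ],
)

```text
time_s: 17.0
position: [0.5202, -0.0893, 0.1104]
tcp_rot: [[0.006, 1.0, 0.001], [1.0, -0.006, 0.017], [0.017, 0.0, -1.0]]
force: [0.1, -7.0, 6.7]
opening: 0.281
```

```bash
python3 f.py 1
```

```text
17.0 [ 0.5202 -0.0893  0.1104] az 89.67 pitch 0.0173 roll 0.0004 F [[0.06, -6.95, 6.67]] [ 0.06 -6.95  6.67] M [-1.201 -0.087  0.013] 0.2810351557312943
```

>>> arm_command(
  commands=[
    {"translation":[0.08,0,0.01],"dr":[0,0,0],"jaw":1},
    {"translation":[0.08,0,0],"dr":[0,0,0],"jaw":1},
    {"translation":[0.08,0,0],"dr":[0,0,0],"jaw":1},
    {"translation":[0.08,0,0],"dr":[0,0,0],"jaw":1},
    {"translation":[0.08,0,0],"dr":[0,0,0],"jaw":1},
    {"translation":[0.08,0,0],"dr":[0,0,0],"jaw":1},
    {"translation":[0.08,0,0],"dr":[0,0,0],"jaw":1},
    {"translation":[0.08,0,0],"dr":[0,0,0],"jaw":1},
    {"translation":[0.08,0,0],"dr":[0,0,0],"jaw":1},
    {"translation":[0.08,0,0],"dr":[0,0,0],"jaw":1},
  ],
)

```text
time_s: 17.83
position: [0.5203, -0.0692, 0.1106]
tcp_rot: [[0.006, 1.0, 0.0], [1.0, -0.006, 0.018], [0.018, 0.0, -1.0]]
force: [0.4, -7.5, 7.6]
opening: 0.272
```

```bash
python3 f.py 1
```

```text
17.8333 [ 0.5203 -0.0692  0.1106] az 89.68 pitch 0.0176 roll 0.0004 F [[0.43, -7.53, 7.58]] [ 0.43 -7.53  7.58] M [-1.135 -0.131  0.036] 0.2722522722281958
```

>>> arm_command(
  commands=[
    {"translation":[0.08,0,0],"dr":[0,0,0],"jaw":1},
    {"translation":[0.08,0,0],"dr":[0,0,0],"jaw":1},
    {"translation":[0.08,0,0],"dr":[0,0,0],"jaw":1},
    {"translation":[0.08,0,0],"dr":[0,0,0],"jaw":1},
    {"translation":[0.08,0,0],"dr":[0,0,0],"jaw":1},
    {"translation":[0.08,0,0],"dr":[0,0,0],"jaw":1},
    {"translation":[0.08,0,0],"dr":[0,0,0],"jaw":1},
    {"translation":[0.08,0,0],"dr":[0,0,0],"jaw":1},
    {"translation":[0.08,0,0],"dr":[0,0,0],"jaw":1},
    {"translation":[0.08,0,0],"dr":[0,0,0],"jaw":1},
  ],
)

```text
time_s: 18.67
position: [0.5204, -0.049, 0.111]
tcp_rot: [[0.006, 1.0, 0.0], [1.0, -0.006, 0.018], [0.018, 0.0, -1.0]]
force: [0.0, -6.5, 7.5]
opening: 0.276
```

```bash
python3 f.py 1
```

```text
18.6667 [ 0.5204 -0.049   0.111 ] az 89.68 pitch 0.018 roll 0.0001 F [[0.03, -6.51, 7.5]] [ 0.03 -6.51  7.5 ] M [-1.155 -0.091 -0.039] 0.27589892775382724
```

>>> arm_command(
  commands=[
    {"translation":[0.08,0,0.003],"dr":[0,0,0],"jaw":1},
    {"translation":[0.08,0,0],"dr":[0,0,0],"jaw":1},
    {"translation":[0.08,0,0],"dr":[0,0,0],"jaw":1},
    {"translation":[0.08,0,0],"dr":[0,0,0],"jaw":1},
    {"translation":[0.08,0,0],"dr":[0,0,0],"jaw":1},
    {"translation":[0.08,0,0],"dr":[0,0,0],"jaw":1},
    {"translation":[0.08,0,0],"dr":[0,0,0],"jaw":1},
    {"translation":[0.08,0,0],"dr":[0,0,0],"jaw":1},
    {"translation":[0.08,0,0],"dr":[0,0,0],"jaw":1},
    {"translation":[0.08,0,0],"dr":[0,0,0],"jaw":1},
  ],
)

```text
time_s: 19.5
position: [0.5205, -0.0288, 0.1113]
tcp_rot: [[0.006, 1.0, 0.0], [1.0, -0.006, 0.018], [0.018, -0.0, -1.0]]
force: [-0.3, -7.6, 7.9]
opening: 0.273
```

```bash
python3 f.py 1
```

```text
19.5 [ 0.5205 -0.0288  0.1113] az 89.68 pitch 0.0183 roll -0.0 F [[-0.3, -7.59, 7.85]] [-0.3  -7.59  7.85] M [-1.176 -0.084  0.002] 0.27277292556393584
```

>>> arm_command(
  commands=[
    {"translation":[0.08,0,0],"dr":[0,-0.01,0],"jaw":1},
    {"translation":[0.08,0,0],"dr":[0,0,0],"jaw":1},
    {"translation":[0.08,0,0],"dr":[0,0,0],"jaw":1},
    {"translation":[0.08,0,0],"dr":[0,0,0],"jaw":1},
    {"translation":[0.08,0,0],"dr":[0,0,0],"jaw":1},
    {"translation":[0.08,0,0],"dr":[0,0,0],"jaw":1},
    {"translation":[0.08,0,0],"dr":[0,0,0],"jaw":1},
    {"translation":[0.08,0,0],"dr":[0,0,0],"jaw":1},
    {"translation":[0.08,0,0],"dr":[0,0,0],"jaw":1},
    {"translation":[0.08,0,0],"dr":[0,0,0],"jaw":1},
  ],
)

```text
time_s: 20.33
position: [0.5204, -0.0086, 0.1117]
tcp_rot: [[0.006, 1.0, -0.0], [1.0, -0.006, 0.018], [0.018, -0.001, -1.0]]
force: [-0.3, -6.4, 7.7]
opening: 0.272
```

```bash
python3 f.py 1
```

```text
20.3333 [ 0.5204 -0.0086  0.1117] az 89.67 pitch 0.0179 roll -0.0005 F [[-0.28, -6.43, 7.73]] [-0.28 -6.43  7.73] M [-1.139 -0.107 -0.035] 0.2715595543378584
```

>>> arm_command(
  commands=[
    {"translation":[0.08,0,0],"dr":[0,0,0],"jaw":1},
    {"translation":[0.08,0,0],"dr":[0,0,0],"jaw":1},
    {"translation":[0.08,0,0],"dr":[0,0,0],"jaw":1},
    {"translation":[0.08,0,0],"dr":[0,0,0],"jaw":1},
    {"translation":[0.08,0,0],"dr":[0,0,0],"jaw":1},
    {"translation":[0.08,0,0],"dr":[0,0,0],"jaw":1},
    {"translation":[0.08,0,0],"dr":[0,0,0],"jaw":1},
    {"translation":[0.08,0,0],"dr":[0,0,0],"jaw":1},
    {"translation":[0.08,0,0],"dr":[0,0,0],"jaw":1},
    {"translation":[0.08,0,0],"dr":[0,0,0],"jaw":1},
  ],
)

```text
time_s: 21.17
position: [0.5204, 0.0116, 0.1121]
tcp_rot: [[0.006, 1.0, -0.001], [1.0, -0.006, 0.018], [0.018, -0.001, -1.0]]
force: [-0.9, -6.4, 8.3]
opening: 0.274
```

```bash
python3 f.py 1
```

```text
21.1667 [0.5204 0.0116 0.1121] az 89.68 pitch 0.0181 roll -0.0008 F [[-0.89, -6.41, 8.31]] [-0.89 -6.41  8.31] M [-1.21  -0.168 -0.027] 0.2740235826816827
```

>>> arm_command(
  commands=[
    {"translation":[0.08,0,-0.005],"dr":[0,0,0],"jaw":1},
    {"translation":[0.08,0,0],"dr":[0,0,0],"jaw":1},
    {"translation":[0.08,0,0],"dr":[0,0,0],"jaw":1},
    {"translation":[0.08,0,0],"dr":[0,0,0],"jaw":1},
    {"translation":[0.08,0,0],"dr":[0,0,0],"jaw":1},
    {"translation":[0.08,0,0],"dr":[0,0,0],"jaw":1},
    {"translation":[0.06,0,0],"dr":[0,0,0],"jaw":1},
  ],
)

```text
time_s: 21.75
position: [0.5204, 0.0252, 0.1125]
tcp_rot: [[0.006, 1.0, -0.001], [1.0, -0.006, 0.018], [0.018, -0.001, -1.0]]
force: [-0.5, -6.9, 6.9]
opening: 0.274
```

```bash
python3 f.py 1; python3 snap.py 9 wrist scene
```

```text
21.75 [0.5204 0.0252 0.1125] az 89.68 pitch 0.0184 roll -0.001 F [[-0.51, -6.87, 6.88]] [-0.51 -6.87  6.88] M [-1.202 -0.199 -0.023] 0.2737371745802828
21.8 [0.5204 0.0255 0.1125] [[0.005, 1.0, -0.001], [1.0, -0.005, 0.019], [0.019, -0.001, -1.0]] [-10.1  32.6 103.    1.5  44.6 -10.8] [-0.2 -0.  -0.1  0.2 -0.  -0.4] [-0.48 -4.92  7.85]
```

View pics/wrist_9.png

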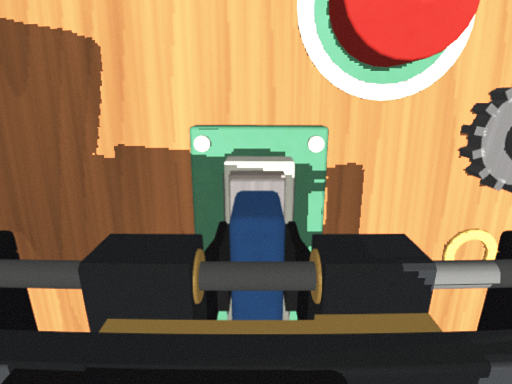

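View pics/scene_9.png

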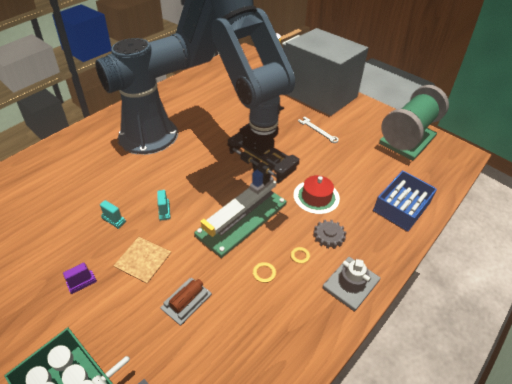

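The stone's front edge at (258,172) is about 5 mm short of the slideway's open end at (258,160). I'll add 1 mm more, then lift.

>>> arm_command(
  commands=[
    {"translation":[0.05,0,0],"dr":[0,0,0],"jaw":1},
    {"translation":[0,0,0],"dr":[0,0,0],"jaw":1},
    {"translation":[0,0,-0.3],"dr":[0,0,0],"jaw":1},
    {"translation":[0,0,-0.6],"dr":[0,0,0],"jaw":1},
    {"translation":[0,0,-0.8],"dr":[0,-0.17,0],"jaw":1},
    {"translation":[0,0,-0.8],"dr":[-0.06,0,0],"jaw":1},
    {"translation":[0,0,-0.4],"dr":[0,0,0],"jaw":1},
    {"translation":[0,0,0],"dr":[0,0,0],"jaw":1},
    {"translation":[0,0,0],"dr":[0,0,0],"jaw":1},
  ],
)

```text
time_s: 22.6
position: [0.5179, 0.0277, 0.1834]
tcp_rot: [[0.007, 1.0, -0.001], [1.0, -0.007, 0.005], [0.005, -0.001, -1.0]]
force: [0.6, 0.3, -3.3]
opening: 0.273
```

```bash
python3 f.py 2
```

```text
22.65 [0.5174 0.0277 0.1828] az 89.61 pitch 0.0052 roll -0.0028 F [[0.6, 0.3, -3.31], [0.26, -0.31, -2.62]] [ 0.43 -0.   -2.96] M [ 0.036 -0.089 -0.021] 0.27101429602171195
```

>>> arm_command(
  commands=[
    {"translation":[-0.5,0,0],"dr":[-0.03,-0.05,0],"jaw":1},
    {"translation":[-1,-0.25,0],"dr":[0,0,0],"jaw":1},
    {"translation":[-1,-0.25,0],"dr":[0,0,0],"jaw":1},
    {"translation":[-1,-0.25,0],"dr":[0,0,0],"jaw":1},
    {"translation":[-1,-0.25,0],"dr":[0,0,0],"jaw":1},
    {"translation":[-1,-0.25,0],"dr":[0,0,0],"jaw":1},
    {"translation":[-1,-0.25,0],"dr":[0,0,0],"jaw":1},
    {"translation":[-1,-0.25,0],"dr":[0,0,0],"jaw":1},
    {"translation":[-1,-0.25,0],"dr":[0,0,0],"jaw":1},
    {"translation":[-1,-0.25,0],"dr":[0,0,0],"jaw":1},
    {"translation":[-1,-0.25,0],"dr":[0,0,0],"jaw":1},
    {"translation":[-1,-0.25,0],"dr":[0,0,0],"jaw":1},
  ],
)

```text
time_s: 23.65
position: [0.4459, -0.261, 0.1822]
tcp_rot: [[0.007, 1.0, -0.0], [1.0, -0.007, 0.001], [0.001, -0.0, -1.0]]
force: [0.5, 0.0, -2.6]
opening: 0.276
```

>>> arm_command(
  commands=[
    {"translation":[-1,-0.25,0],"dr":[0,0,0],"jaw":1},
    {"translation":[-1,-0.25,0],"dr":[0,0,0.9],"jaw":1},
    {"translation":[0,0,0],"dr":[0,0,0.9],"jaw":1},
    {"translation":[0,0,0],"dr":[0,0,0.9],"jaw":1},
    {"translation":[0,0,0],"dr":[0,0,0.9],"jaw":1},
    {"translation":[0,0,0],"dr":[0,0,0.9],"jaw":1},
    {"translation":[0,0,0],"dr":[0,0,0.9],"jaw":1},
    {"translation":[0,0,0],"dr":[0,0,0.9],"jaw":1},
    {"translation":[0,0,0],"dr":[0,0,0.9],"jaw":1},
    {"translation":[0,0,0],"dr":[0,0,0.9],"jaw":1},
    {"translation":[0,0,0],"dr":[0,0,0.9],"jaw":1},
    {"translation":[0,0,0],"dr":[0,0,0.9],"jaw":1},
  ],
)

```text
time_s: 24.65
position: [0.4335, -0.3096, 0.182]
tcp_rot: [[0.867, 0.499, -0.0], [0.499, -0.867, 0.001], [0.0, -0.001, -1.0]]
force: [-0.1, -0.2, -1.9]
opening: 0.272
```

>>> arm_command(
  commands=[
    {"translation":[0,0,0],"dr":[0,0,0.9],"jaw":1},
    {"translation":[0,0,0],"dr":[0,0,0.5],"jaw":1},
    {"translation":[0,0,0],"dr":[0,0,0],"jaw":1},
    {"translation":[0,0,0],"dr":[0,0,0],"jaw":1},
  ],
)

```text
time_s: 24.98
position: [0.4338, -0.3095, 0.1824]
tcp_rot: [[0.928, 0.373, 0.0], [0.373, -0.928, 0.001], [0.001, -0.001, -1.0]]
force: [0.7, 0.8, -2.2]
opening: 0.273
```

```bash
python3 f.py 1; python3 snap.py 10 wrist; python3 stone.py 10
```

```text
24.9833 [ 0.4338 -0.3095  0.1824] az 21.87 pitch 0.0006 roll -0.0006 F [[0.75, 0.81, -2.24]] [ 0.75  0.81 -2.24] M [-0.027 -0.009 -0.032] 0.27309517292711016
24.9833 [ 0.4338 -0.3095  0.1824] [[0.928, 0.373, 0.0], [0.373, -0.928, 0.001], [0.001, -0.001, -1.0]] [-47.6  26.9  98.2   0.1  54.9  20.5] [ 0.1 -0.4 -0.1 -0.   0.1  0. ] [ 0.75  0.81 -2.24]
top 0 nan ((0.0, 0.0), (0.0, 0.0), 0.0) ((0.0, 0.0), (0.0, 0.0), 0.0)
sole 0
pad ((425.2805480957031, -335.694091796875), (108.85975646972656, 110.12335205078125), 16.156574249267578) 0.006759694200020205
  return _methods._mean(a, axis=axis, dtype=dtype,
  ret = ret.dtype.type(ret / rcount)
```

View pics/wrist_10.png

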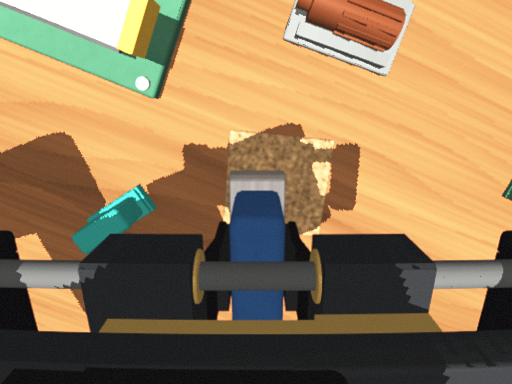

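The pad is clear below, centred at (0.4252, -0.336), and the stone sits in the grip as it did before the stroke.

>>> arm_command(
  commands=[
    {"translation":[-0.36,0.43,0.2],"dr":[0,0,0],"jaw":1},
    {"translation":[-0.36,0.43,0.5],"dr":[0,0,0],"jaw":1},
    {"translation":[0,0,0.8],"dr":[0,0,0],"jaw":1},
    {"translation":[0,0,0.9],"dr":[0,0,0],"jaw":1},
    {"translation":[0,0,0.9],"dr":[0,0,0],"jaw":1},
    {"translation":[0,0,0.9],"dr":[0,0,0],"jaw":1},
    {"translation":[0,0,0.7],"dr":[0,0,0],"jaw":1},
    {"translation":[0,0,0.4],"dr":[0,0,0],"jaw":1},
    {"translation":[0,0,0],"dr":[0,0,0],"jaw":1},
    {"translation":[0,0,0],"dr":[0,0,0],"jaw":1},
    {"translation":[0,0,0],"dr":[0,0,0],"jaw":1},
  ],
)

```text
time_s: 25.95
position: [0.4265, -0.3372, 0.0515]
tcp_rot: [[0.928, 0.371, 0.003], [0.371, -0.928, -0.002], [0.002, 0.003, -1.0]]
force: [0.0, -0.1, -2.2]
opening: 0.279
```

>>> arm_command(
  commands=[
    {"translation":[-0.03,-0.06,0.2],"dr":[0,0,0],"jaw":1},
    {"translation":[0,0,0.2],"dr":[0,0,0],"jaw":1},
    {"translation":[0,0,0.1],"dr":[0,0,0],"jaw":1},
    {"translation":[0,0,0],"dr":[0,0,0],"jaw":1},
    {"translation":[0,0,0],"dr":[0,0,0],"jaw":1},
    {"translation":[0,0,0],"dr":[0,0,0],"jaw":1},
  ],
)

```text
time_s: 26.45
position: [0.4251, -0.3351, 0.0386]
tcp_rot: [[0.928, 0.372, 0.002], [0.372, -0.928, -0.001], [0.002, 0.002, -1.0]]
force: [0.0, -0.1, -2.5]
opening: 0.271
```

```bash
python3 f.py 2
```

```text
26.5 [ 0.4251 -0.3351  0.0387] az 21.82 pitch 0.0019 roll 0.0017 F [[0.0, -0.11, -2.55], [-0.06, -0.65, -2.06]] [-0.03 -0.38 -2.31] M [-0.029 -0.023  0.003] 0.2753279132689289
```

Down in small steps to contact.

>>> arm_command(
  commands=[
    {"translation":[0,0.03,0.04],"dr":[0,0,0],"jaw":1},
    {"translation":[0,0,0.04],"dr":[0,0,0],"jaw":1},
    {"translation":[0,0,0.02],"dr":[0,0,0],"jaw":1},
    {"translation":[0,0,0],"dr":[0,0,0],"jaw":1},
    {"translation":[0,0,0],"dr":[0,0,0],"jaw":1},
  ],
)

```text
time_s: 26.92
position: [0.4252, -0.3357, 0.0359]
tcp_rot: [[0.928, 0.372, 0.002], [0.372, -0.928, -0.0], [0.002, 0.001, -1.0]]
force: [-0.1, -0.2, -2.1]
opening: 0.272
```

```bash
python3 f.py 2
```

```text
26.9667 [ 0.4252 -0.3357  0.036 ] az 21.81 pitch 0.0017 roll 0.0011 F [[-0.11, -0.23, -2.13], [1.02, -0.28, -1.99]] [ 0.46 -0.25 -2.06] M [ 0.041  0.016 -0.025] 0.2742049582426908
```

>>> arm_command(
  commands=[
    {"translation":[0,0,0.02],"dr":[0,0,0],"jaw":1},
    {"translation":[0,0,0.01],"dr":[0,0,0],"jaw":1},
    {"translation":[0,0,0],"dr":[0,0,0],"jaw":1},
    {"translation":[0,0,0],"dr":[0,0,0],"jaw":1},
  ],
)

```text
time_s: 27.3
position: [0.4253, -0.3357, 0.0358]
tcp_rot: [[0.928, 0.372, 0.002], [0.372, -0.928, -0.001], [0.002, 0.002, -1.0]]
force: [-0.5, 1.5, 5.3]
opening: 0.269
```

```bash
python3 f.py 2
```

```text
27.35 [ 0.4253 -0.3357  0.0358] az 21.82 pitch 0.0018 roll 0.0015 F [[-0.51, 1.51, 5.33], [-0.3, 1.96, 6.15]] [-0.41  1.74  5.74] M [ 0.218  0.349 -0.038] 0.271509726944367
```

>>> arm_command(
  commands=[
    {"translation":[0,0,-0.015],"dr":[0,0,0],"jaw":1},
    {"translation":[0,0,0],"dr":[0,0,0],"jaw":0.68},
    {"translation":[0,0,0],"dr":[0,0,0],"jaw":0.5},
    {"translation":[0,0,0],"dr":[0,0,0],"jaw":0.35},
    {"translation":[0,0,0],"dr":[0,0,0],"jaw":0.35},
    {"translation":[0,0,0],"dr":[0,0,0],"jaw":0.35},
  ],
)

```text
time_s: 27.85
position: [0.4253, -0.3358, 0.0355]
tcp_rot: [[0.928, 0.372, 0.002], [0.372, -0.928, -0.001], [0.002, 0.001, -1.0]]
force: [0.4, 0.4, 0.4]
opening: 0.538
```

>>> arm_command(
  commands=[
    {"translation":[0,0,-0.3],"dr":[0,0,0],"jaw":0.35},
    {"translation":[0,0,-0.6],"dr":[0,0,0],"jaw":0.35},
    {"translation":[0,0,-0.8],"dr":[0,0,0],"jaw":0.35},
    {"translation":[0,0,-0.8],"dr":[0,0,0],"jaw":0.35},
    {"translation":[0,0,-0.8],"dr":[0,0,0],"jaw":0.35},
    {"translation":[0,0,-0.6],"dr":[0,0,0],"jaw":0.35},
    {"translation":[0,0,0],"dr":[0,0,0],"jaw":0.35},
    {"translation":[0,0,0],"dr":[0,0,0],"jaw":0.35},
  ],
)

```text
time_s: 28.52
position: [0.4254, -0.3361, 0.1341]
tcp_rot: [[0.928, 0.372, 0.004], [0.372, -0.928, -0.002], [0.003, 0.004, -1.0]]
force: [-0.5, 0.2, -0.0]
opening: 0.65
```

```bash
python3 f.py 1; python3 snap.py 11 wrist scene; python3 stone.py 11; python3 tin.py 11 | tail -3
```

```text
28.5167 [ 0.4254 -0.3361  0.1341] az 21.82 pitch 0.0025 roll 0.0036 F [[-0.53, 0.17, -0.02]] [-0.53  0.17 -0.02] M [ 0.051 -0.067 -0.004] 0.6501343428048623
28.5667 [ 0.4249 -0.3355  0.1331] [[0.928, 0.372, 0.002], [0.372, -0.928, -0.001], [0.002, 0.001, -1.0]] [-50.2  31.7  99.4   0.1  48.7  18. ] [0.  1.4 0.7 0.1 0.2 0. ] [-0.83  0.86 -0.16]
top 2260 0.06849036016508606 ((425.55572509765625, -336.4367370605469), (57.22746276855469, 22.74736213684082), 22.4370059967041) ((426.3352355957031, -335.9908447265625), (57.61954116821289, 22.531158447265625), 22.586484909057617)
sole ((426.2733459472656, -336.1953125), (66.71830749511719, 31.34135627746582), 21.822185516357422)
pad ((425.3561706542969, -336.30877685546875), (109.1053466796875, 108.99992370605469), 16.21837615966797) 0.006727430209807039
wrist tin ((0.0, 0.0), 0.0)
 noz [nan nan nan]
  return _methods._mean(a, axis=axis, dtype=dtype,
  ret = um.true_divide(
tin.py:6: RuntimeWarning: Mean of empty slice.
  o=least_squares(f,list(p.mean(0)[:2])+[.05],loss="soft_l1",f_scale=.002); return o.x.round(4),np.abs(o.fun).mean().round(4)
Traceback (most recent call last):
  File "tin.py", line 13, in <module>
    w=(S<70)&(V>150)&(np.abs(P[...,2])<.012)&(np.hypot(P[...,0]-.6235,P[...,1]-.17)<.085);print(" rim",w.sum(),circ(onz(m,np.c_[u[w],v[w]],0.)))
                                                                                                               ~~~~^^^^^^^^^^^^^^^^^^^^^^^^^^^^
  File "tin.py", line 6, in circ
    o=least_squares(f,list(p.mean(0)[:2])+[.05],loss="soft_l1",f_scale=.002); return o.x.round(4),np.abs(o.fun).mean().round(4)
ValueError: Initial guess is outside of provided bounds
```

View pics/wrist_11.png

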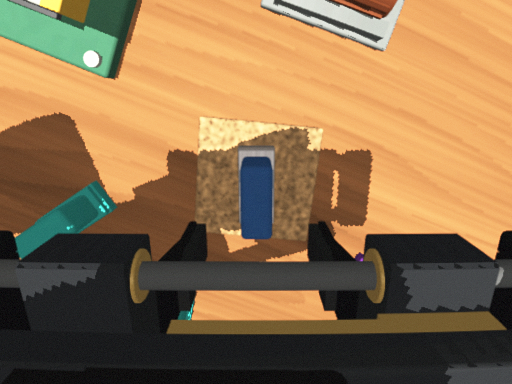

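View pics/scene_11.png

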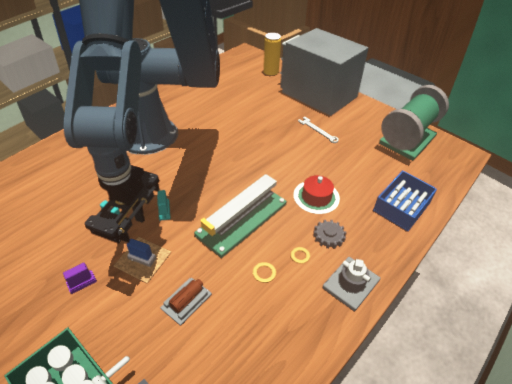

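The stone stands upright on its sole within 1 mm of the pad centre. The tin at (318,192) in the scene view is on the disc and everything else is where it was. The gripper is clear, so I'll hand in.

```bash
python3 -c "
from rig import *
print(hand_in())"
```

```text
the job is handed in; nothing more can be done
None
```

I moved the tin onto the disc, dressed the slideway in one stroke and stood the stone back on the cork pad. I handed the job in at about 28.6 s.

- **Tin:** I pushed it low with two fingers onto the green disc. The last wrist measurement put it within 2 mm of the disc centre, upright, and the final scene picture still shows it there. My final numeric check of the tin crashed because the wrist camera no longer saw it, so its last position rests on that picture.
- **Stroke:** I lifted the stone only at the open end, about 80 mm past the fixture's middle, after one continuous draw at about 24 mm/s. The slideway's slope, 0.017 rad, agreed in two wrist views, and I tilted the stone to match it.
- **Pressure:** With the stone's weight taken off, it read about 8.6–9 N over the first 40 mm and 9.5–10.8 N after that. Single force readings vary by about 1 N.
- **Sideways drift:** In the first 20 mm the stone went about 2 mm sideways and tipped 0.4° before I corrected it. It stayed within the face's width.
- **Stone:** It stands upright on its sole about 1 mm from the pad's centre. The gripper is clear of it, with contact force about zero.
- **Other things:** Nothing else looks moved in the final scene picture. The top and scene cameras differed by up to about 5 mm, so I relied on the wrist camera.

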